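Load the lipped tray, hang it on the louvred rail, and hang up the basket

TASK

Pack up the curation bench: with the grey lipped tray still standing on the bench, put every specimen box into its back compartment (the one next to the tall lipped wall) and every glass jar into its front compartment. Then hang the loaded tray by its lip on the free stretch of the panel's top rail, about the middle of that stretch, with everything still in its compartment, and hang the carrying basket by its handle bar across both prongs of the double hook. Leave the white bottle and the wooden pinning block where they are.

Things in the scene. Friction and masses are not known exactly. Their poses are not given: they have to be found in the camera images.
- tray_grip (a point): Carrying tab of the grey lipped tray: tab 10 mm thick (x), 60 wide (y), its top 15 mm above this point, which is over the tray's middle, 75 mm above its underside. Tray 180 mm (x) by 120 (y), 0.28 kg; floor and walls 4 mm; side and front walls 40 mm high. x points to the tall back wall with the lip, z up. The tab stands on a divider wall across the tray, 10 mm thick, 40 high.
- tray_back (a point): Middle of the floor of the tray's back compartment (next to the tall lipped wall), 45.5 mm to +x of tray_grip and 71 mm below it; same axes. The compartment is 81 mm (x) by 112 mm (y) inside.
- tray_front (a point): Middle of the floor of the tray's front compartment, 45.5 mm to -x of tray_grip and 71 mm below it; same axes. The compartment is 81 mm (x) by 112 mm (y) inside.
- tray_lip (a point): Mouth of the tray's lip, 97 mm to +x of tray_grip and 16 mm above it; same axes. From the top of the 95 mm high back wall a flange 80 mm wide (y) runs back, then turns down 20 mm, leaving a slot open downwards, 14 mm wide (x). This point is in the middle of the slot, on the flange's underside. The back wall's rear face is 7 mm to -x.
- rail (a point): Top edge of the upper louvre (the rail) of the fixed louvred panel, mid free stretch, 165 mm above the table. Blade 4 mm thick (x), 30 deep, along y; free from y -120 to +120 mm; past that hangs a fixed bin reaching 105 mm out. x points into the panel, whose board is 26 mm behind and 40 mm taller. A lower louvre in the same plane, 65 mm lower, bears on a hung tray; it leans out about 0.1 rad.
- basket_bar (a point): Middle of the grip bar of the metal carrying basket's stiff upright handle. The bar is 8 mm in diameter, level, 112 mm long along y, 130 mm above the basket's underside, over its middle. Basket: 80 mm (x) by 120 mm (y), walls 50 mm high, about 0.22 kg; alike front and back. z up.
- hook_seat (a point): Seat of the fixed double hook: midway between its two level prongs (8 mm thick, at y -28 and +28 mm), at the height of their top, 169 mm above the table. x points from here to the post, 55 mm off and 175 mm tall; 30 mm to -x the prongs' ends turn up by 22 mm. A basket bar lying across both prongs, along y, has its centre 4 mm above this height.
- washbottle_c (a point): Centre of a white bottle, 50 mm across, 110 mm tall, standing at the far side of the work area; not to be moved.
- pinblock_c (a point): Centre of a small stepped wooden pinning block, 65 by 22 by 28 mm, near the robot; not to be moved.
- box1_c (a point): Centre of a white paper-covered specimen box: 60 mm (x) by 26 mm (y) by 40 mm (z), closed, 50 g, standing on the table with z up. There are two or three of these; an absent one has no pose.
- box2_c (a point): Centre of a white paper-covered specimen box: 60 mm (x) by 26 mm (y) by 40 mm (z), closed, 50 g, standing on the table with z up. There are two or three of these; an absent one has no pose.
- box3_c (a point): Centre of a white paper-covered specimen box: 60 mm (x) by 26 mm (y) by 40 mm (z), closed, 50 g, standing on the table with z up. There are two or three of these; an absent one has no pose.
- jar1_c (a point): Centre of a closed round glass specimen jar with a white cap, 40 mm across, 44 mm tall (z, along its axis), 60 g, standing upright. There are one or two of these; an absent one has no pose.
- jar2_c (a point): Centre of a closed round glass specimen jar with a white cap, 40 mm across, 44 mm tall (z, along its axis), 60 g, standing upright. There are one or two of these; an absent one has no pose.
Things that resemble listed ones, but are neither listed nor needed, are in the scene too. What is shaped like the part that bears tray_grip but green is not meant. What is shaped like the part that bears jar1_c but orange is not meant.

How it is judged (in metres and radians):
On the way, in this order (a step that is already met when the one before it is completed fails the run):
1. every box that is present lies in the tray's back compartment and every jar in its front compartment, the tray standing on the bench (x of box1_c in the frame of tray_grip between 0.005 and 0.086 m and y of box1_c in the frame of tray_grip between -0.056 and 0.056 m and z of box1_c in the frame of tray_grip between -0.075 and -0.015 m and x of box2_c in the frame of tray_grip between 0.005 and 0.086 m and y of box2_c in the frame of tray_grip between -0.056 and 0.056 m and z of box2_c in the frame of tray_grip between -0.075 and -0.015 m and x of box3_c in the frame of tray_grip between 0.005 and 0.086 m and y of box3_c in the frame of tray_grip between -0.056 and 0.056 m and z of box3_c in the frame of tray_grip between -0.075 and -0.015 m and x of jar1_c in the frame of tray_grip between -0.086 and -0.005 m and y of jar1_c in the frame of tray_grip between -0.056 and 0.056 m and z of jar1_c in the frame of tray_grip between -0.075 and -0.015 m and x of jar2_c in the frame of tray_grip between -0.086 and -0.005 m and y of jar2_c in the frame of tray_grip between -0.056 and 0.056 m and z of jar2_c in the frame of tray_grip between -0.075 and -0.015 m and height (world z) of tray_grip below 0.085 m and angle between tray_grip's own z axis and vertical below 0.1 rad), for 0.2 s.
2. the tray hangs by its lip on the free stretch of the rail (x of tray_lip in the frame of rail between -0.012 and 0.012 m and y of tray_lip in the frame of rail between -0.055 and 0.055 m and z of tray_lip in the frame of rail between -0.008 and 0.009 m and angle between tray_grip's own z axis and vertical below 0.25 rad), for 0.3 s.
At the end, for the whole second after the job is handed in: Tray hung by its lip on the top rail (slot within 12 mm across the rail, 55 mm along it, 9 mm in height; lean under 0.25 rad), boxes in its back and jars in its front compartment; basket bar across both prongs (within 45 mm along, 25 mm across, -3 to 14 mm above; tilt under 0.3 rad) (all of step 2 and x of box1_c in the frame of tray_grip between 0.005 and 0.086 m and y of box1_c in the frame of tray_grip between -0.056 and 0.056 m and z of box1_c in the frame of tray_grip between -0.075 and -0.015 m and x of box2_c in the frame of tray_grip between 0.005 and 0.086 m and y of box2_c in the frame of tray_grip between -0.056 and 0.056 m and z of box2_c in the frame of tray_grip between -0.075 and -0.015 m and x of box3_c in the frame of tray_grip between 0.005 and 0.086 m and y of box3_c in the frame of tray_grip between -0.056 and 0.056 m and z of box3_c in the frame of tray_grip between -0.075 and -0.015 m and x of jar1_c in the frame of tray_grip between -0.086 and -0.005 m and y of jar1_c in the frame of tray_grip between -0.056 and 0.056 m and z of jar1_c in the frame of tray_grip between -0.075 and -0.015 m and x of jar2_c in the frame of tray_grip between -0.086 and -0.005 m and y of jar2_c in the frame of tray_grip between -0.056 and 0.056 m and z of jar2_c in the frame of tray_grip between -0.075 and -0.015 m and x of basket_bar in the frame of hook_seat between -0.045 and 0.045 m and y of basket_bar in the frame of hook_seat between -0.025 and 0.025 m and z of basket_bar in the frame of hook_seat between -0.003 and 0.014 m and angle between basket_bar's own z axis and vertical below 0.3 rad); the robot touches nothing.
It fails at once if the white bottle is moved by more than 30 mm (distance of washbottle_c from where it was at the start of the episode above 0.03 m).
It fails at once if the pinning block is moved by more than 30 mm (distance of pinblock_c from where it was at the start of the episode above 0.03 m).
Of box1, box2, box3 only 2 to 3 are there at a start; the rules pass over those that are not, and their reading is None.
Of jar1, jar2 only 1 to 2 are there at a start; the rules pass over those that are not, and their reading is None.
At some moment in a run one of box1, box2, box3 may be knocked a few centimetres aside while the robot is not near it.
It also fails if it takes over 210 s, if anything falls off the work surface, if the arm or the gripper's body presses on something with over 40 N, if the wrist force passes 120 N, or if a joint passes its speed limit or range.

ROBOT

A 7-joint arm with a two-finger parallel gripper is mounted at the origin on the work surface. World frame = base frame: x ahead of the robot, y to its left, z up, the work surface at z = 0. Lengths are in m, angles in degrees, forces in N, time in s.
With the tool pointing down it reaches from about 0.4 to 0.85 m from the base axis. Payload 4.5 kg.
Tool frame: the origin (TCP) lies between the finger pads; the fingertips stand arm.tip_extent ahead of it and the grasp point (between the pads) lies 5 mm behind it (arm.tip_extent is the distance from the TCP to the fingertips, in m); z points along the fingers, y is the direction in which the jaws open and shut (so a half turn about z gives the same grasp; the last joint's range is limited). The gripper opens to 85 mm and grips with 20 to 120 N. Pads are 22 mm wide; open, the fingers measure 114 mm over their backs; the gripper's body (76 mm by 85 mm) begins 54 mm behind the grasp point. The pads swing forward as they close: fully open they stand 13 mm farther back than shut.
Start: joints at [70.233, 39.483, -11.15, 89.685, 9.013, 51.709, -12.324], TCP at [0.231, -0.581, 0.245] pointing down, gripper open.
Joint ranges: [-172.22, 172.22], [-26.19, 119.32], [-84.43, 86.54], [7.71, 146.69], [-57.33, 237.33], [2.42, 119.75], [-152.13, 152.13]. Speed limits (degrees/s): [147.25, 147.25, 180, 180, 180, 180, 180].

INTERFACE

Orientations are given as a 3x3 rotation matrix whose columns are the frame's x, y, z axes.
In Python, from plant import sensors, imaging, job_done, arm gives the robot as it stands.
- The arm moves only by the tool jog_arm, never from a script. Its arguments are lists of equal length, an entry for each row: "xyz": the shift along the tool's x, y, z in m, a list of three; "angular": the turn, a rotation vector about the tool's x, y, z in degrees, a list of three; "gripper": the finger opening in m, from 0 to 0.0854. A call has 1 to 10 rows; each row is the pose to reach, as a shift and turn from the pose commanded when the call began, along the tool's axes at that moment; what a row does not reach only later rows make up. A row lasts 1/10 s, in which the tool goes at most 50 mm and 8.59 degrees, less where a joint would pass 70% of its speed; a pose out of reach is approached as far as the arm can. A call with a gripper value outside its range is refused whole. The fingers move at their own pace and stop on an object; "squeeze" is the grip in N (left out, the last holds). Time passes only in rows, so rows that repeat a pose let the fingers close. It gives the time, the measured TCP pose, the force and the opening at its end, in the units of the state.
- sensors.sense(): the state, without advancing time (a new reading comes with each control period).
- imaging.snapshot(name): name is "scene" or "top" or "wrist"; returns a dict with "pixels" (400x640x3 uint8, blue, green, red), "K" (3x3 intrinsics, pixels), "R" (3x3) and "t" (3): a world point X has camera coordinates R X + t. Camera axes: x right, y down, z forward; pixel columns grow to the right and rows downward; lengths in m; the calibration is good to about 2 mm. A picture is of the moment at which its call begins. There is no depth.
- job_done(): hands the job in, once; it reports no verdict.
The state is a dict: "t": time; "joint_positions": joint angles; "joint_velocities": joint speeds; "joint_efforts": joint torques, N m; "ee_pos": TCP position; "ee_rot": TCP orientation; "ft_force": force on the tool from outside, world axes, zero at the start; "wrist_torque": the same for the moment, N m; "opening": finger opening in m.
Only numpy, scipy, OpenCV 4.12 (cv2) and the standard library are available. Lean on these libraries where they do the work, as an engineer would, in place of code of your own. Each camera call takes 0.05 s, during which the arm holds its last target.

## Working session

There is one attempt and no reset: what is moved stays moved. The work goes in short steps, Python scripts to look and compute and a tool call to move; the robot and the scene stay as the last step left them, time stands still between calls to the robot, and variables do not carry over. Pictures are saved under pics/ and viewed, and the job is handed in when it is done.

Besides the shell and the picture viewer there is one more tool, called after "Request:" as name(argument=value, ...), one argument or row to a line, values as JSON. jog_arm: Moves the arm, as the interface text tells. Its arguments: {"type":"object","properties":{"xyz":{"type":"array"},"angular":{"type":"array"},"gripper":{"type":"array"},"squeeze":{"type":"number"}},"required":["xyz","angular","gripper"]}

```bash
ls; mkdir -p pics; python3 - <<'E'
from plant import sensors, imaging, job_done, arm
import cv2, numpy as np
print(sensors.sense()); print([a for a in dir(arm) if a[0]!='_'], arm.tip_extent)
for n in ("scene","top","wrist"):
    s=imaging.snapshot(n); cv2.imwrite(f"pics/{n}0.png",s["pixels"]); print(n,s["K"],s["R"],s["t"])
E
```

```text
pics
{'t': 0.0, 'joint_positions': array([ 70.23204807,  39.53344607, -11.146016  ,  89.74841046,
         9.01402679,  51.70950188, -12.32411188]), 'joint_velocities': array([-0.04409062,  0.02610164,  0.00800559, -0.0200495 ,  0.12178742,
       -0.04774009, -0.13718794]), 'joint_efforts': array([ 4.52900722e-04, -5.39603627e+01, -1.26632910e+00, -1.58538687e+01,
        9.15350975e-03,  9.60918056e-03, -1.30326998e-05]), 'ee_pos': array([ 0.23085296, -0.5800975 ,  0.24446524]), 'ee_rot': array([[ 9.29056268e-01,  3.69937489e-01, -8.39441537e-04],
       [ 3.69938412e-01, -9.29054704e-01,  1.71122225e-03],
       [-1.46841848e-04, -1.90036343e-03, -9.99998184e-01]]), 'ft_force': array([-0.06420988, -0.29257984,  0.30412029]), 'wrist_torque': array([0.04879216, 0.03181426, 0.02659135]), 'opening': 0.08537163562412013}
['Unreachable', 'tip_extent'] 0.014
scene [[392.73508308   0.         321.31645264]
 [  0.         392.73508308 197.0224695 ]
 [  0.           0.           1.        ]] [[-5.11441269e-01  8.59318188e-01  2.82491908e-04]
 [ 6.85232487e-01  4.08028836e-01 -6.03298357e-01]
 [-5.18540516e-01 -3.08358105e-01 -7.97515525e-01]] [ 0.29052502 -0.29893512  1.45724556]
top [[517.35985472   0.         309.30264257]
 [  0.         517.35985472 200.37905894]
 [  0.           0.           1.        ]] [[-0.02339667 -0.99969102 -0.00839452]
 [-0.98202105  0.02455479 -0.18716762]
 [ 0.18731591  0.00386449 -0.98229212]] [-0.00254285  0.57175968  1.13169412]
wrist [[328.73462938   0.         320.55222095]
 [  0.         328.73462938 197.28023066]
 [  0.           0.           1.        ]] [[ 0.36854924 -0.92960687 -0.00158945]
 [-0.88549233 -0.35157916  0.30380162]
 [-0.28297489 -0.11055841 -0.95273399]] [-0.62457676 -0.03961     0.3809581 ]
```

View pics/scene0.png

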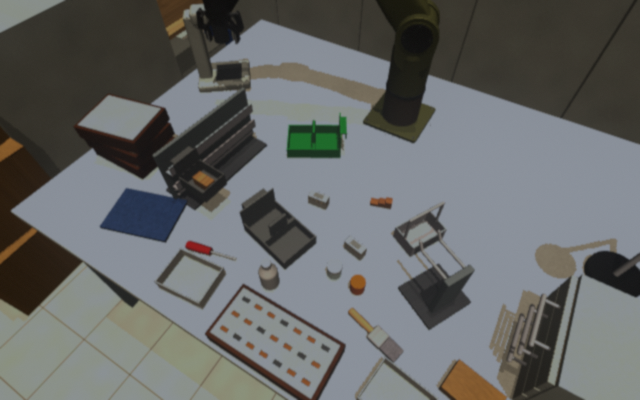

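View pics/top0.png

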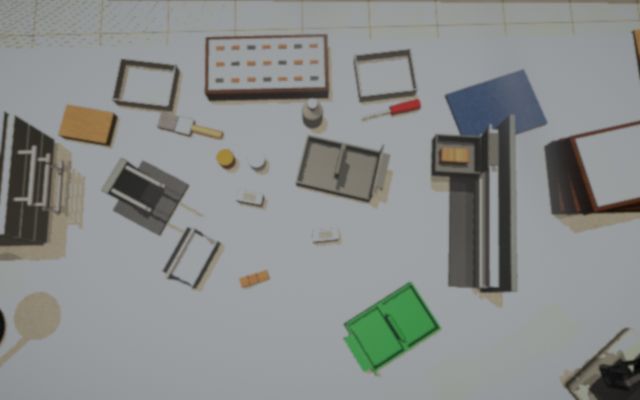

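View pics/wrist0.png

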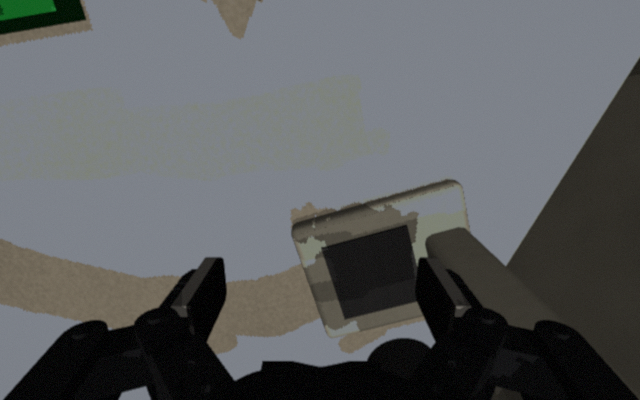

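Top view: tray (340,168), boxes (250,198) and (325,235), white jar (258,160), orange decoy (225,158), bottle (313,112), pinblock (255,278), basket (192,258), hook (150,195), panel (490,210). I'll zoom in and measure.

```bash
cat > h.py <<'E'
from plant import sensors, imaging, job_done, arm
import cv2, numpy as np
np.set_printoptions(precision=4,suppress=True)
def unp(s,uv,z):
    K,R,t=s["K"],s["R"],s["t"]; c=-R.T@t
    d=R.T@np.linalg.solve(K,np.array([uv[0],uv[1],1.]))
    return c+d*(z-c[2])/d[2]
def pr(s,X):
    X=np.atleast_2d(X); c=X@s["R"].T+s["t"]; p=c@s["K"].T; return p[:,:2]/p[:,2:]
def crop(s,name,x0,y0,x1,y1,f,pts=(),lines=()):
    im=cv2.resize(s["pixels"][y0:y1,x0:x1],None,fx=f,fy=f,interpolation=cv2.INTER_CUBIC)
    im=np.clip(im.astype(float)*1.5,0,255).astype(np.uint8)
    for p in pts: cv2.circle(im,(int((p[0]-x0+.5)*f),int((p[1]-y0+.5)*f)),2,(0,0,255),-1)
    for a,b in lines: cv2.line(im,(int((a[0]-x0+.5)*f),int((a[1]-y0+.5)*f)),(int((b[0]-x0+.5)*f),int((b[1]-y0+.5)*f)),(0,0,255),1)
    cv2.imwrite(f"pics/{name}.png",im)
E
python3 - <<'E'
from h import *
s=imaging.snapshot("top"); np.save("top.npy",s,allow_pickle=True)
crop(s,"t1",230,90,400,260,4.6)
crop(s,"t2",90,140,280,300,4.2)
crop(s,"t3",400,100,540,310,2.8)
s=imaging.snapshot("scene"); np.save("scene.npy",s,allow_pickle=True)
crop(s,"s1",220,170,390,310,4.6)
crop(s,"s2",370,190,490,330,4.2)
crop(s,"s3",150,80,280,220,4.2)
E
```

```text
(no output)
```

View pics/t1.png

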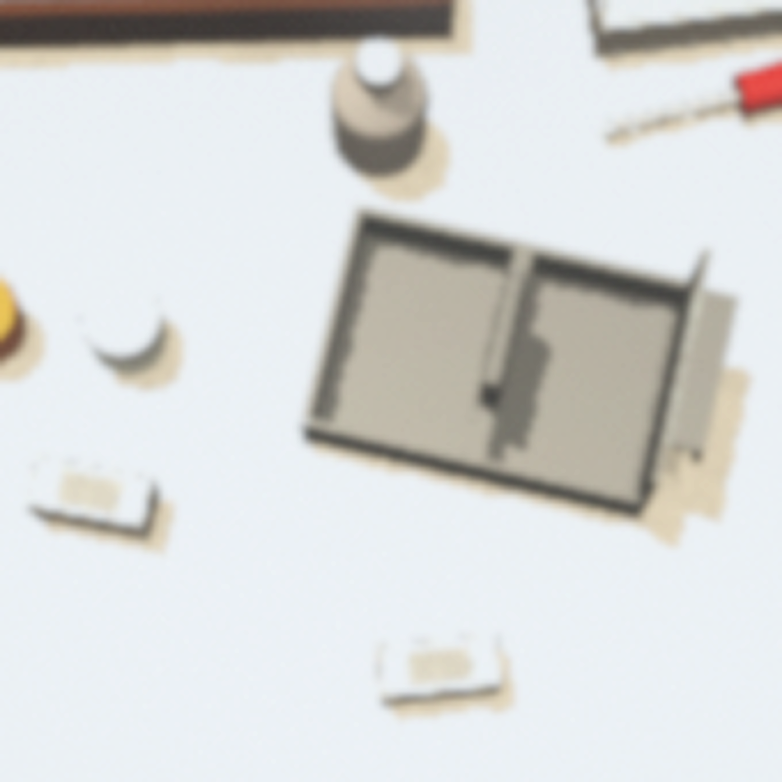

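View pics/t2.png

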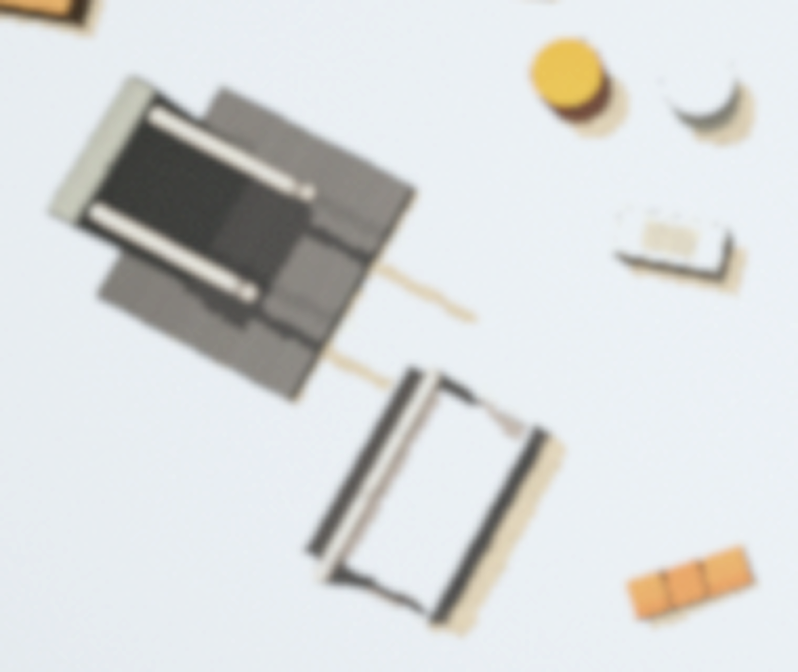

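View pics/t3.png

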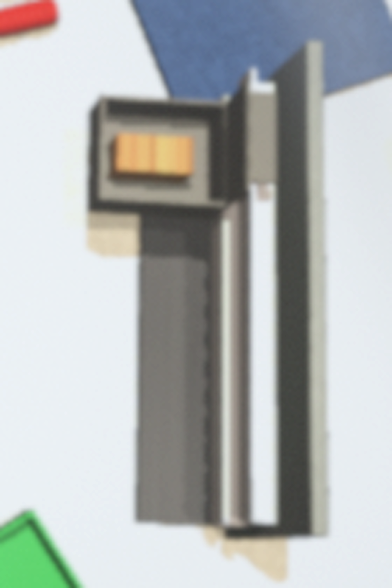

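View pics/s1.png

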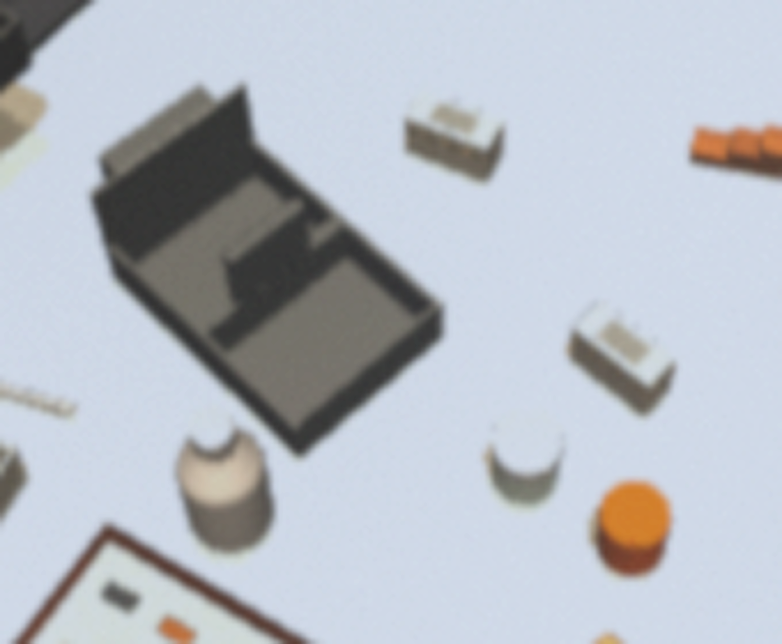

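View pics/s2.png

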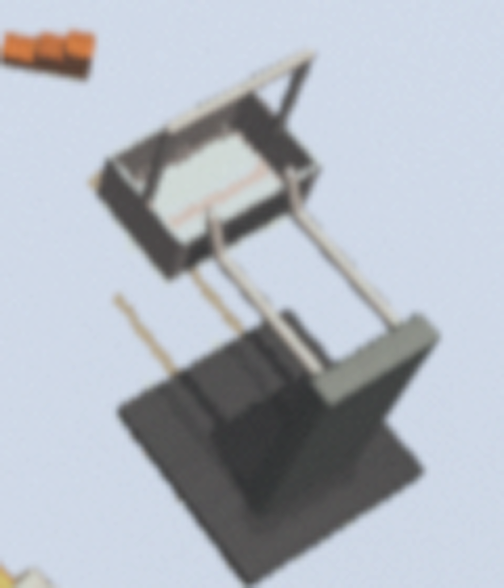

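View pics/s3.png

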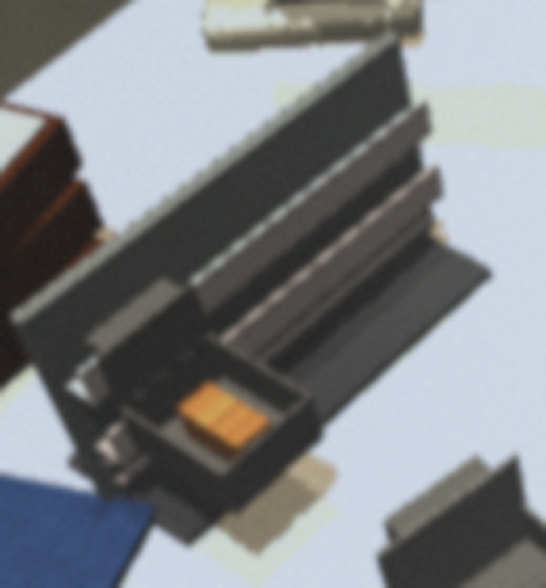

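```bash
cat > fit.py <<'E'
from h import *
from scipy.optimize import least_squares
T=np.load("top.npy",allow_pickle=True).item(); S=np.load("scene.npy",allow_pickle=True).item()
print("cams",-T["R"].T@T["t"],-S["R"].T@S["t"])
def up(L,x0,y0,f): return [((u+.5)/f-.5+x0,(v+.5)/f-.5+y0) for u,v in L]
def rot(a): c,s_=np.cos(a),np.sin(a); return np.array([[c,-s_,0],[s_,c,0],[0,0,1]])
def fit(obs,x0):
    def r(p):
        o=[]
        for s,X,uv in obs: o+=list((pr(s,np.array(X)@rot(p[2]).T+[p[0],p[1],0])-uv).ravel())
        return o
    q=least_squares(r,x0,loss='soft_l1'); return q.x,np.array(r(q.x)).reshape(-1,2)
if __name__=="__main__":
    t1=lambda L:np.array(up(L,230,90,4.6)); s1=lambda L:np.array(up(L,220,170,4.6))
    t2=lambda L:np.array(up(L,90,140,4.2)); s2=lambda L:np.array(up(L,370,190,4.2))
    t3=lambda L:np.array(up(L,400,100,2.8)); s3=lambda L:np.array(up(L,150,80,4.2))
    p,r=fit([(T,[(-.09,.06,.04),(-.09,-.06,.04),(.086,.06,.04)],t1([(362,210),(306,428),(690,287)])),
             (S,[(-.09,.06,.04),(-.09,-.06,.04),(.09,-.06,.095),(.09,.06,.095)],s1([(298,430),(442,305),(243,85),(93,192)]))],[.55,-.05,-1.7])
    print("tray",p[:2],np.degrees(p[2]),"\n",r)
    for n,L in (("b1",[(90,490),(33,513),(150,535)]),("b2",[(440,665),(383,703),(500,688)]),):
        q=t1(L); a=unp(T,q[0],.04);b=unp(T,q[1],0);c=unp(T,q[2],0); print(n,a,np.degrees(np.arctan2(*(c-b)[1::-1])))
    print("scene b",unp(S,s1([(455,117)])[0],.04),unp(S,s1([(625,342)])[0],.04))
    print("jar",unp(T,t1([(122,318)])[0],.044),unp(S,s1([(527,440)])[0],.044))
    print("bottle",unp(T,t1([(379,62)])[0],.11),"pin",unp(T,t2([(690,585)])[0],.028))
    p,r=fit([(T,[(0,.056,.13),(0,-.056,.13)],t2([(432,375),(322,578)])),(S,[(0,.056,.13),(0,-.056,.13)],s2([(172,128),(310,58)]))],[.4,.2,-.5]); print("basket",p[:2],np.degrees(p[2]),"\n",r)
    # hook: frame x toward post ; tips at (-.03,+-.028,.191); post top
    for a in t2([(310,190),(250,292)]): print("tip",unp(T,a,.191))
    for a in s2([(290,170),(210,208)]): print("tip s",unp(S,a,.191))
    for a in t2([(155,115),(97,212)]): print("root",unp(T,a,.169))
    for a in s2([(390,325),(315,368)]): print("root s",unp(S,a,.169))
    for z in (.165,.1):
        for a in t3([(228,205),(228,522)]): print("rail",z,unp(T,a,z))
        for a in s3([(425,105),(190,280)] if z>.15 else [(437,170),(222,335)]): print("rail s",z,unp(S,a,z))
E
python3 fit.py
```

```text
cams [ 0.3494 -0.021   1.2186] [1.1091 0.3217 0.9817]
tray [ 0.6536 -0.088 ] -104.6081089868169 
 [[-0.7096 -1.0424]
 [-0.3578 -0.473 ]
 [ 0.5594 -1.5687]
 [-0.0481 -1.0956]
 [ 0.8363 -0.918 ]
 [ 0.4375 -1.0992]
 [-0.2014 -0.452 ]]
b1 [0.5877 0.1232 0.04  ] -102.19598167905632
b2 [ 0.4945 -0.051   0.04  ] -84.0690806849019
scene b [ 0.4946 -0.0535  0.04  ] [0.588  0.1215 0.04  ]
jar [0.6761 0.1062 0.044 ] [0.6765 0.1041 0.044 ]
bottle [ 0.7847 -0.0279  0.11  ] pin [0.3975 0.1142 0.028 ]
basket [0.4519 0.2587] -118.43672251860784 
 [[ 0.378   0.1701]
 [ 0.1778 -0.7442]
 [ 0.5073  0.2662]
 [ 0.4612 -0.825 ]]
tip [0.585  0.2796 0.191 ]
tip [0.5355 0.3071 0.191 ]
tip s [0.537  0.3056 0.191 ]
tip s [0.5835 0.2763 0.191 ]
root [0.6304 0.3648 0.169 ]
root [0.5816 0.3915 0.169 ]
root s [0.5879 0.3874 0.169 ]
root s [0.6331 0.3612 0.169 ]
rail 0.165 [ 0.5998 -0.3769  0.165 ]
rail 0.165 [ 0.3669 -0.357   0.165 ]
rail s 0.165 [ 0.3766 -0.3742  0.165 ]
rail s 0.165 [ 0.607  -0.4021  0.165 ]
rail 0.1 [ 0.6153 -0.3989  0.1   ]
rail 0.1 [ 0.368  -0.3777  0.1   ]
rail s 0.1 [ 0.3762 -0.3744  0.1   ]
rail s 0.1 [ 0.5972 -0.4024  0.1   ]
```

```bash
cat > ov.py <<'E'
from fit import *
import sys
def tf(p,X): return np.array(X)@rot(np.radians(p[2])).T+[p[0],p[1],0]
def L(s,p,pairs): return [tuple(pr(s,tf(p,q))) for q in pairs]
P=[((-0.002,-.12,.165),(-0.002,.12,.165)),((.002,-.12,.165),(.002,.12,.165)),((-.002,-.12,.1),(-.002,.12,.1)),((.026,-.12,.205),(.026,.12,.205)),((.026,-.12,0),(.026,-.12,.205)),((-.002,-.12,.165),(-.002,-.12,.135))]
p=[float(a) for a in sys.argv[1:4]]
crop(T,"ot",400,100,540,310,2.8,lines=L(T,p,P)); crop(S,"os",150,80,280,220,4.2,lines=L(S,p,P))
a=cv2.imread("pics/ot.png");b=cv2.imread("pics/os.png");h=max(a.shape[0],b.shape[0])
o=np.zeros((h,a.shape[1]+b.shape[1],3),np.uint8);o[:a.shape[0],:a.shape[1]]=a;o[:b.shape[0],a.shape[1]:]=b
cv2.imwrite(f"pics/{sys.argv[4]}.png",cv2.resize(o,None,fx=.85,fy=.85))
E
python3 ov.py .487 -.388 -95 ov1
```

```text
cams [ 0.3494 -0.021   1.2186] [1.1091 0.3217 0.9817]
```

View pics/ov1.png

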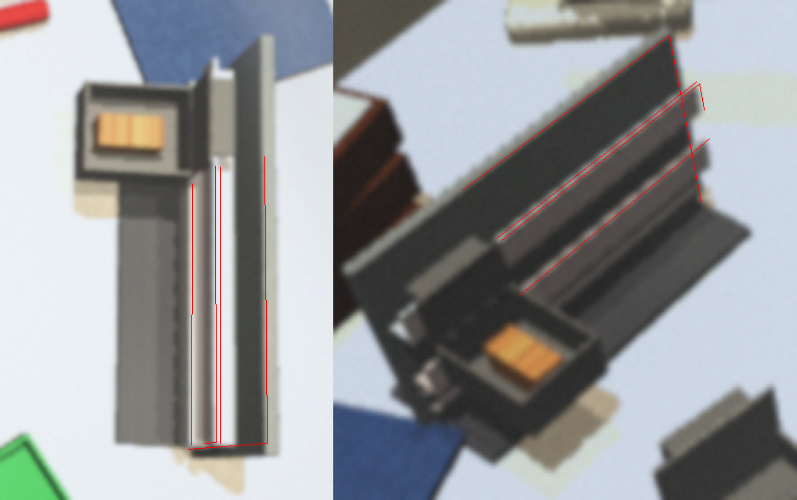

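```bash
cat > go.py <<'E'
from h import *
import sys
from scipy.spatial.transform import Rotation as Ro
def plan(x,y,z,yaw):
    st=sensors.sense(); R=st["ee_rot"]; c,s=np.cos(np.radians(yaw)),np.sin(np.radians(yaw))
    Rt=np.array([[c,s,0],[s,-c,0],[0,0,-1.]])
    d=R.T@(np.array([x,y,z])-st["ee_pos"]); w=Ro.from_matrix(R.T@Rt).as_rotvec(degrees=True)
    print("t",st["t"],"xyz",d.round(4),"ang",w.round(2),"j",st["joint_positions"].round(0), "pos",st["ee_pos"].round(4),"yaw",np.degrees(np.arctan2(R[1,0],R[0,0])).round(2),"F",st["ft_force"].round(1),"open",round(st["opening"],4))
if __name__=="__main__": plan(*map(float,sys.argv[1:5]))
E
python3 go.py .43 -.30 .36 80; python3 -c "
from h import *
s=imaging.snapshot('wrist');print(-s['R'].T@s['t'], sensors.sense()['ee_pos'])"
```

```text
t 0.25 xyz [ 0.2886 -0.1871 -0.1149] ang [ -0.04  -0.02 -58.29] j [ 70.  40. -11.  90.   9.  52. -12.] pos [ 0.231  -0.5804  0.2449] yaw 21.71 F [-0.4  0.2 -0.3] open 0.0853
[ 0.303  -0.5526  0.3744] [ 0.2311 -0.5805  0.245 ]
```

Request:
jog_arm(
  xyz=[
    [0, 0, -0.1],
    [0.29, -0.187, -0.115],
    [0.29, -0.187, -0.115],
    [0.29, -0.187, -0.115],
    [0.29, -0.187, -0.115],
    [0.29, -0.187, -0.115],
    [0.29, -0.187, -0.115],
    [0.29, -0.187, -0.115],
    [0.29, -0.187, -0.115],
    [0.29, -0.187, -0.115],
  ],
  angular=[
    [0, 0, 0],
    [0, 0, -58.3],
    [0, 0, -58.3],
    [0, 0, -58.3],
    [0, 0, -58.3],
    [0, 0, -58.3],
    [0, 0, -58.3],
    [0, 0, -58.3],
    [0, 0, -58.3],
    [0, 0, -58.3],
  ],
  gripper=[0.08, 0.06, 0.06, 0.06, 0.06, 0.06, 0.06, 0.06, 0.06, 0.06],
)

```text
t: 1.3
ee_pos: [0.4321, -0.2987, 0.3606]
ee_rot: [[0.171, 0.985, 0.0], [0.985, -0.171, -0.0], [-0.0, 0.001, -1.0]]
ft_force: [-0.4, -0.3, -0.6]
opening: 0.06
```

```bash
python3 - <<'E'
from h import *
s=imaging.snapshot("wrist");np.save("w1.npy",s,allow_pickle=True); crop(s,"w1",0,0,640,400,1.25)
E
python3 go.py .4945 -.052 .15 95.9
```

```text
t 1.35 xyz [0.2558 0.0195 0.2099] ang [ -0.05   0.05 -15.95] j [ 49.  26. -30.  97.  15.  61.   4.] pos [ 0.4309 -0.3003  0.3601] yaw 79.95 F [ 0.2 -0.  -0.4] open 0.06
```

View pics/w1.png

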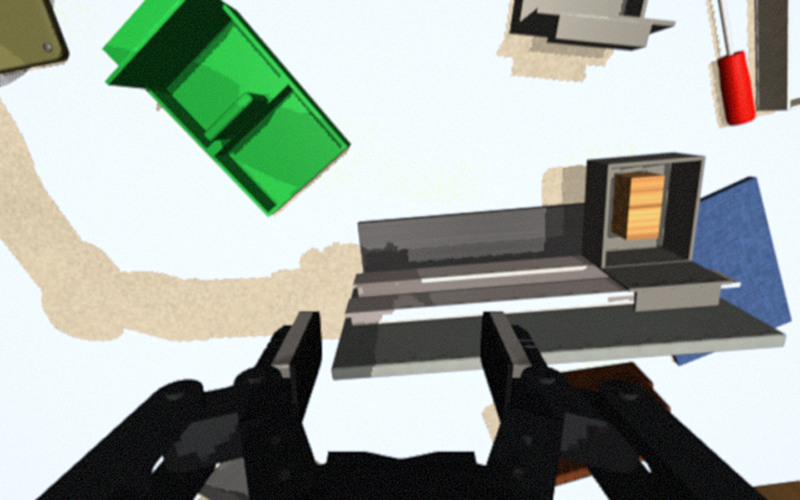

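Wrist view shows the panel's rail running (350,310)–(630,293) with its bin right, green decoy left. Overlaying the rail estimate.

```bash
cat > ovw.py <<'E'
from ov import *
w=np.load("w1.npy",allow_pickle=True).item()
crop(w,sys.argv[4]+"w",250,150,640,320,2.0,lines=L(w,p,P))
E
python3 ovw.py .484 -.387 -95 ov2
```

```text
cams [ 0.3494 -0.021   1.2186] [1.1091 0.3217 0.9817]
```

View pics/ov2w.png

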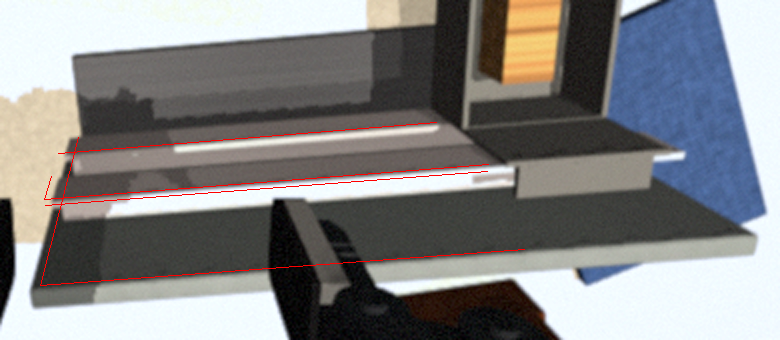

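View pics/ov2.png

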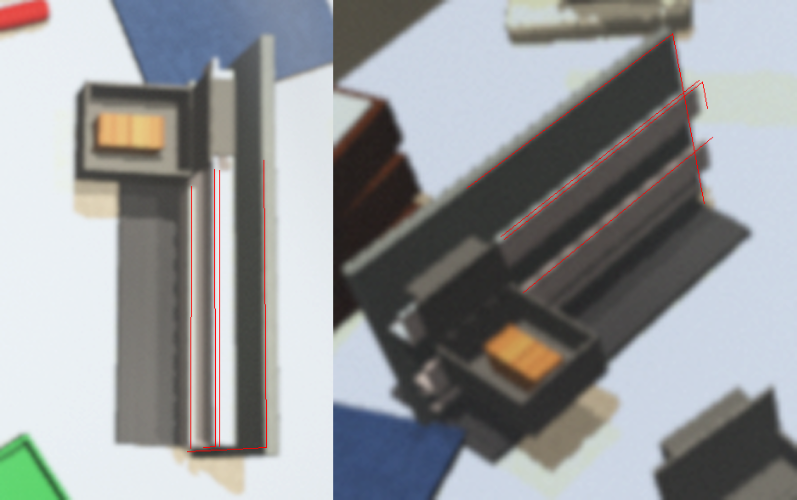

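Request:
jog_arm(
  xyz=[
    [0.256, 0.02, 0.21],
    [0.256, 0.02, 0.21],
    [0.256, 0.02, 0.21],
    [0.256, 0.02, 0.21],
    [0.256, 0.02, 0.21],
    [0.256, 0.02, 0.21],
    [0.256, 0.02, 0.21],
    [0.256, 0.02, 0.21],
    [0.256, 0.02, 0.21],
    [0.256, 0.02, 0.21],
  ],
  angular=[
    [0, 0, -16],
    [0, 0, -16],
    [0, 0, -16],
    [0, 0, -16],
    [0, 0, -16],
    [0, 0, -16],
    [0, 0, -16],
    [0, 0, -16],
    [0, 0, -16],
    [0, 0, -16],
  ],
  gripper=[0.06, 0.06, 0.06, 0.06, 0.06, 0.06, 0.06, 0.06, 0.06, 0.06],
)

```text
t: 2.35
ee_pos: [0.4954, -0.0538, 0.1505]
ee_rot: [[-0.1, 0.995, 0.0], [0.995, 0.1, -0.002], [-0.002, -0.0, -1.0]]
ft_force: [-0.0, 0.0, -0.3]
opening: 0.0601
```

```bash
python3 - <<'E'
from ov import *
E
cat > wb.py <<'E'
from h import *
import sys
from fit import rot
# overlay top+bottom rect of a box at pose
def boxlines(s,p,hx=.03,hy=.013,h=.04):
    o=[]
    for z in (0,h):
        c=np.array([(hx,hy,z),(hx,-hy,z),(-hx,-hy,z),(-hx,hy,z)])@rot(np.radians(p[2])).T+[p[0],p[1],0]
        q=pr(s,c); o+=[(q[i],q[(i+1)%4]) for i in range(4)]
    return o
if __name__=="__main__":
    s=imaging.snapshot("wrist");np.save("w.npy",s,allow_pickle=True)
    crop(s,sys.argv[4],0,0,640,400,1.25,lines=boxlines(s,[float(a) for a in sys.argv[1:4]]))
E
python3 wb.py .4945 -.052 -84.1 wb1; python3 go.py .4945 -.052 .15 95.9
```

```text
cams [ 0.3494 -0.021   1.2186] [1.1091 0.3217 0.9817]
cams [ 0.3494 -0.021   1.2186] [1.1091 0.3217 0.9817]
t 2.4 xyz [ 0.0018 -0.0009  0.0008] ang [ 0.03  0.1  -0.13] j [ 15.  40. -23. 116.  31.  30. -25.] pos [ 0.4956 -0.0537  0.1508] yaw 95.77 F [0.5 0.6 0.1] open 0.0601Traceback (most recent call last):
  File "<stdin>", line 1, in <module>
  File "ov.py", line 7, in <module>
    crop(T,"ot",400,100,540,310,2.8,lines=L(T,p,P)); crop(S,"os",150,80,280,220,4.2,lines=L(S,p,P))
                                          ~^^^^^^^
  File "ov.py", line 4, in L
    def L(s,p,pairs): return [tuple(pr(s,tf(p,q))) for q in pairs]
                                         ~~^^^^^
  File "ov.py", line 3, in tf
    def tf(p,X): return np.array(X)@rot(np.radians(p[2])).T+[p[0],p[1],0]
                                                   ~^^^
IndexError: list index out of range
```

View pics/wb1.png

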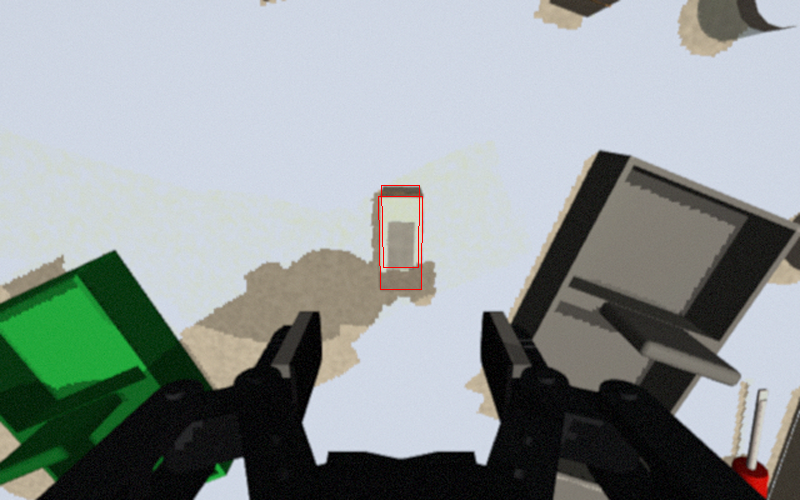

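Request:
jog_arm(
  xyz=[
    [0.002, -0.001, 0.04],
    [0.002, -0.001, 0.08],
    [0.002, -0.001, 0.105],
    [0.002, -0.001, 0.119],
    [0.002, -0.001, 0.119],
    [0.002, -0.001, 0.119],
    [0.002, -0.001, 0.119],
    [0.002, -0.001, 0.119],
    [0.002, -0.001, 0.119],
    [0.002, -0.001, 0.119],
  ],
  angular=[
    [0, 0, 0],
    [0, 0, 0],
    [0, 0, 0],
    [0, 0, 0],
    [0, 0, 0],
    [0, 0, 0],
    [0, 0, 0],
    [0, 0, 0],
    [0, 0, 0],
    [0, 0, 0],
  ],
  gripper=[0.06, 0.06, 0.06, 0.06, 0.06, 0.02, 0.02, 0.02, 0.02, 0.02],
  squeeze=25,
)

```text
t: 3.4
ee_pos: [0.4952, -0.0498, 0.0326]
ee_rot: [[-0.104, 0.995, 0.002], [0.995, 0.104, -0.001], [-0.001, 0.002, -1.0]]
ft_force: [0.2, -0.4, 7.1]
opening: 0.0255
```

```bash
python3 - <<'E'
from fit import rot
import numpy as np
for n,l in (("A",(.0455,-.025)),("B",(.0455,.026)),("J",(-.045,0)),("lip",(.097,0))): print(n,np.array([*l,0])@rot(np.radians(-104.6)).T+[.6536,-.088,0])
E
python3 go.py .6179 -.1257 .15 75.4
```

```text
cams [ 0.3494 -0.021   1.2186] [1.1091 0.3217 0.9817]
A [ 0.6179 -0.1257  0.    ]
B [ 0.6673 -0.1386  0.    ]
J [ 0.6649 -0.0445  0.    ]
lip [ 0.6291 -0.1819  0.    ]
t 3.4 xyz [-0.0883  0.1144 -0.1171] ang [ 0.14  0.03 20.55] j [  6.  52.  -9. 119.  40.  12. -33.] pos [ 0.4952 -0.0498  0.0326] yaw 95.95 F [ 0.2 -0.4  7.1] open 0.0255
```

Request:
jog_arm(
  xyz=[
    [0, 0, -0.04],
    [0, 0, -0.08],
    [0, 0, -0.117],
    [-0.03, 0.038, -0.12],
    [-0.06, 0.076, -0.12],
    [-0.088, 0.114, -0.12],
    [-0.088, 0.114, -0.12],
    [-0.088, 0.114, -0.12],
    [-0.088, 0.114, -0.12],
  ],
  angular=[
    [0, 0, 0],
    [0, 0, 0],
    [0, 0, 0],
    [0, 0, 7],
    [0, 0, 14],
    [0, 0, 20.5],
    [0, 0, 20.5],
    [0, 0, 20.5],
    [0, 0, 20.5],
  ],
  gripper=[0.02, 0.02, 0.02, 0.02, 0.02, 0.02, 0.02, 0.02, 0.02],
)

```text
t: 4.3
ee_pos: [0.6155, -0.1238, 0.1512]
ee_rot: [[0.249, 0.969, -0.002], [0.969, -0.249, 0.001], [0.0, -0.002, -1.0]]
ft_force: [0.1, 0.3, -0.2]
opening: 0.0255
```

```bash
cat > wt.py <<'E'
from h import *
import sys
from fit import rot
def traylines(s,p):
    Q=[((-.09,-.06,.04),(-.09,.06,.04)),((-.09,-.06,.04),(.086,-.06,.04)),((-.09,.06,.04),(.086,.06,.04)),((.09,-.06,.095),(.09,.06,.095)),((.005,-.03,.09),(.005,.03,.09)),((-.005,-.03,.09),(-.005,.03,.09)),((-.086,.056,.004),(-.005,.056,.004)),((-.086,-.056,.004),(-.086,.056,.004)),((-.086,-.056,.004),(-.005,-.056,.004)),((.086,-.056,.004),(.005,-.056,.004)),((.086,.056,.004),(.005,.056,.004)),((.086,.056,.004),(.086,-.056,.004))]
    return [tuple(pr(s,np.array(q)@rot(np.radians(p[2])).T+[p[0],p[1],0])) for q in Q]
if __name__=="__main__":
    c=sys.argv[5] if len(sys.argv)>5 else "wrist"
    s=imaging.snapshot(c);np.save("w.npy",s,allow_pickle=True)
    b=dict(wrist=(0,0,640,400,1.25),top=(270,110,420,230,5),scene=(220,170,340,280,5))[c]
    crop(s,sys.argv[4],*b,lines=traylines(s,[float(a) for a in sys.argv[1:4]]))
E
python3 wt.py .6536 -.088 -104.6 wt1; python3 go.py .6179 -.1257 .15 75.4
```

```text
cams [ 0.3494 -0.021   1.2186] [1.1091 0.3217 0.9817]
t 4.35 xyz [-0.0014  0.0028  0.0013] ang [-0.11 -0.01  0.23] j [ 19.  47. -22.  93.  23.  44. -28.] pos [ 0.6155 -0.1236  0.1513] yaw 75.63 F [-0.6  0.1 -0.6] open 0.0256
```

View pics/wt1.png

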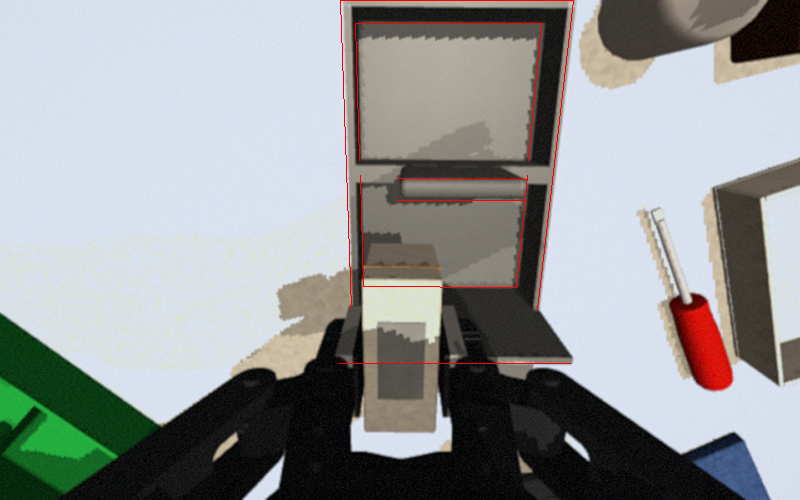

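```bash
cat > tr.py <<'E'
import sys,numpy as np
from scipy.spatial.transform import Rotation as Ro
import go
def main(x,y,z,dyaw=180,p=(.6536,-.088,-104.6)):
    a=np.radians(p[2]); go.plan(p[0]+x*np.cos(a)-y*np.sin(a),p[1]+x*np.sin(a)+y*np.cos(a),z,p[2]+dyaw)
main(*map(float,sys.argv[1:]))
E
python3 tr.py .0445 -.023 .039
```

```text
t 4.35 xyz [-0.0004  0.0051  0.1123] ang [-0.11 -0.01  0.23] j [ 19.  47. -22.  93.  23.  44. -28.] pos [ 0.6155 -0.1236  0.1513] yaw 75.63 F [-0.6  0.1 -0.6] open 0.0256
```

Request:
jog_arm(
  xyz=[
    [0, 0.005, 0.03],
    [0, 0.005, 0.06],
    [0, 0.005, 0.09],
    [0, 0.005, 0.09],
    [0, 0.005, 0.09],
  ],
  angular=[
    [0, 0, 0.2],
    [0, 0, 0.2],
    [0, 0, 0.2],
    [0, 0, 0.2],
    [0, 0, 0.2],
  ],
  gripper=[0.02, 0.02, 0.02, 0.02, 0.02],
)

```text
t: 4.85
ee_pos: [0.6212, -0.1252, 0.0617]
ee_rot: [[0.252, 0.968, -0.001], [0.968, -0.252, 0.0], [0.0, -0.001, -1.0]]
ft_force: [-0.2, -0.2, -0.3]
opening: 0.0257
```

```bash
python3 tr.py .0445 -.023 .038; python3 -c "
from h import *
s=imaging.snapshot('wrist');crop(s,'p1',100,100,540,400,1.8)"
```

```text
t 4.85 xyz [-0.0003 -0.001   0.0237] ang [-0.06 -0.01 -0.01] j [ 17.  55. -19.  95.  27.  35. -31.] pos [ 0.6212 -0.1252  0.0617] yaw 75.39 F [-0.2 -0.2 -0.3] open 0.0257
```

View pics/p1.png

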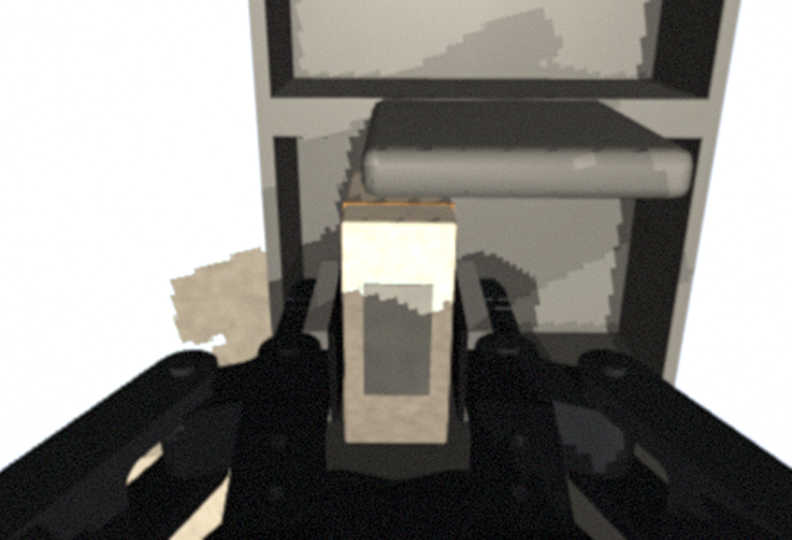

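Request:
jog_arm(
  xyz=[
    [0, 0, 0.01],
    [0, 0, 0.018],
    [0, 0, 0.024],
    [0, 0, 0.024],
    [0, 0, 0.024],
  ],
  angular=[
    [0, 0, 0],
    [0, 0, 0],
    [0, 0, 0],
    [0, 0, 0],
    [0, 0, 0],
  ],
  gripper=[0.02, 0.02, 0.02, 0.02, 0.02],
)

```text
t: 5.4
ee_pos: [0.6217, -0.126, 0.0371]
ee_rot: [[0.254, 0.967, -0.0], [0.967, -0.254, 0.0], [-0.0, -0.0, -1.0]]
ft_force: [-0.4, -0.5, -0.0]
opening: 0.0253
```

Request:
jog_arm(
  xyz=[
    [0, 0, 0],
    [0, 0, 0],
    [0, 0, 0],
    [0, 0, -0.02],
    [0, 0, -0.05],
    [0, 0, -0.09],
    [0, 0, -0.12],
    [0, 0, -0.12],
    [0, 0, -0.12],
  ],
  angular=[
    [0, 0, 0],
    [0, 0, 0],
    [0, 0, 0],
    [0, 0, 0],
    [0, 0, 0],
    [0, 0, 0],
    [0, 0, 0],
    [0, 0, 0],
    [0, 0, 0],
  ],
  gripper=[0.033, 0.033, 0.033, 0.033, 0.033, 0.05, 0.06, 0.06, 0.06],
)

```text
t: 6.3
ee_pos: [0.622, -0.1262, 0.1579]
ee_rot: [[0.254, 0.967, 0.001], [0.967, -0.254, -0.0], [-0.0, 0.001, -1.0]]
ft_force: [-0.5, -0.5, -0.4]
opening: 0.0599
```

```bash
python3 wt.py .6536 -.088 -104.6 wt2; python3 go.py .5878 .1225 .15 77.8;python3 - <<'E'
from h import *
s=imaging.snapshot("top"); crop(s,"t4",80,80,400,300,2.5)
E
```

```text
cams [ 0.3494 -0.021   1.2186] [1.1091 0.3217 0.9817]
t 6.35 xyz [ 0.2321 -0.0953  0.0067] ang [-0.07  0.03 -2.49] j [ 19.  47. -22.  92.  23.  45. -28.] pos [ 0.6211 -0.1262  0.1567] yaw 75.31 F [0.1 0.3 0.1] open 0.0603
```

View pics/wt2.png

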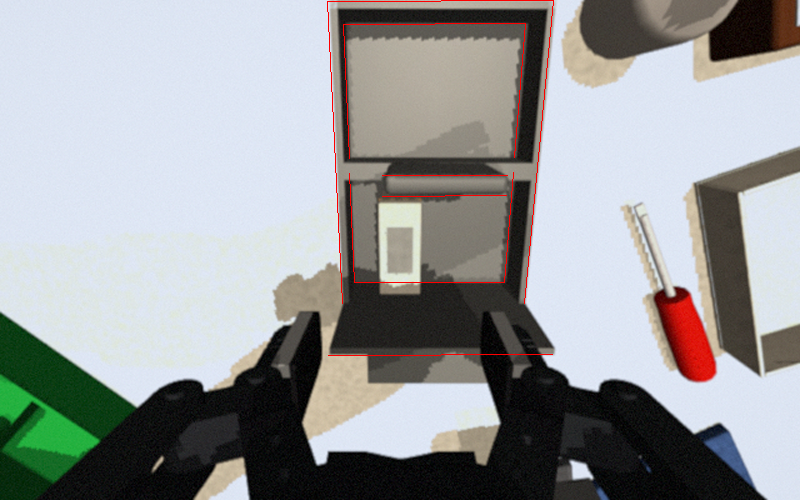

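View pics/t4.png

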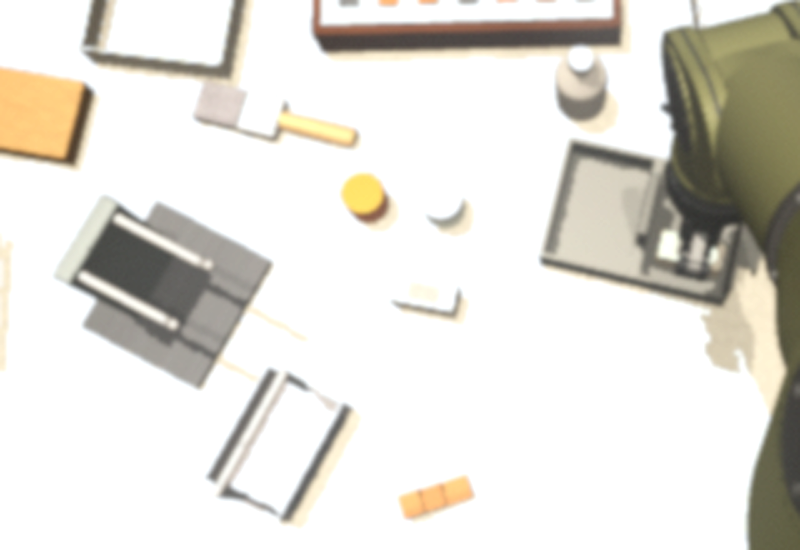

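Request:
jog_arm(
  xyz=[
    [0.232, -0.095, 0.005],
    [0.232, -0.095, 0.005],
    [0.232, -0.095, 0.005],
    [0.232, -0.095, 0.005],
    [0.232, -0.095, 0.005],
    [0.232, -0.095, 0.005],
    [0.232, -0.095, 0.005],
    [0.232, -0.095, 0.005],
    [0.232, -0.095, 0.005],
  ],
  angular=[
    [0, 0, -2.5],
    [0, 0, -2.5],
    [0, 0, -2.5],
    [0, 0, -2.5],
    [0, 0, -2.5],
    [0, 0, -2.5],
    [0, 0, -2.5],
    [0, 0, -2.5],
    [0, 0, -2.5],
  ],
  gripper=[0.06, 0.06, 0.06, 0.06, 0.06, 0.06, 0.06, 0.06, 0.06],
)

```text
t: 7.3
ee_pos: [0.5889, 0.1198, 0.1516]
ee_rot: [[0.214, 0.977, -0.001], [0.977, -0.214, -0.002], [-0.002, -0.001, -1.0]]
ft_force: [0.6, 0.6, -0.2]
opening: 0.0598
```

```bash
python3 wb.py .5878 .1225 -102.2 wb2; python3 go.py .5878 .1225 .032 77.8
```

```text
cams [ 0.3494 -0.021   1.2186] [1.1091 0.3217 0.9817]
t 7.35 xyz [ 0.0023 -0.0016  0.1198] ang [-0.02  0.09 -0.18] j [ -5.  45. -20.  98.  22.  40. -49.] pos [0.5889 0.1201 0.1518] yaw 77.62 F [ 0.4 -1.1  0.8] open 0.0603
```

View pics/wb2.png

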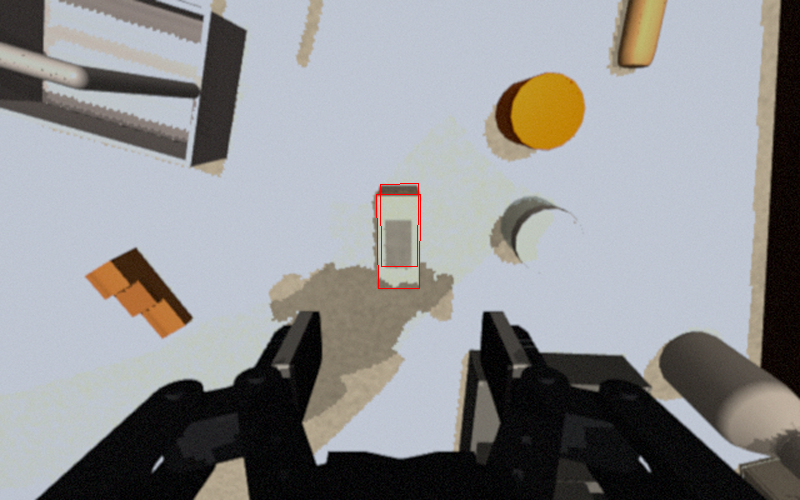

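Request:
jog_arm(
  xyz=[
    [0.001, -0.001, 0.04],
    [0.001, -0.001, 0.08],
    [0.001, -0.001, 0.105],
    [0.001, -0.001, 0.12],
    [0.001, -0.001, 0.12],
    [0.001, -0.001, 0.12],
    [0.001, -0.001, 0.12],
    [0.001, -0.001, 0.12],
    [0.001, -0.001, 0.12],
    [0.001, -0.001, 0.12],
  ],
  angular=[
    [0, 0, 0],
    [0, 0, 0],
    [0, 0, 0],
    [0, 0, 0],
    [0, 0, 0],
    [0, 0, 0],
    [0, 0, 0],
    [0, 0, 0],
    [0, 0, 0],
    [0, 0, 0],
  ],
  gripper=[0.06, 0.06, 0.06, 0.06, 0.06, 0.02, 0.02, 0.02, 0.02, 0.02],
  squeeze=25,
)

```text
t: 8.35
ee_pos: [0.5892, 0.1239, 0.0339]
ee_rot: [[0.212, 0.977, 0.003], [0.977, -0.212, 0.001], [0.001, 0.003, -1.0]]
ft_force: [-0.6, -1.2, 7.5]
opening: 0.0255
```

```bash
python3 tr.py .0445 .028 .15
```

```text
t 8.35 xyz [-0.239   0.1342 -0.116 ] ang [ 0.16 -0.07  2.39] j [ -8.  55. -14. 101.  27.  27. -53.] pos [0.5892 0.1239 0.0339] yaw 77.79 F [-0.6 -1.2  7.5] open 0.0255
```

Request:
jog_arm(
  xyz=[
    [0, 0, -0.04],
    [0, 0, -0.08],
    [0, 0, -0.116],
    [-0.04, 0.022, -0.118],
    [-0.08, 0.045, -0.118],
    [-0.12, 0.067, -0.118],
    [-0.16, 0.09, -0.118],
    [-0.2, 0.112, -0.118],
    [-0.239, 0.134, -0.118],
    [-0.239, 0.134, -0.118],
  ],
  angular=[
    [0, 0, 0],
    [0, 0, 0],
    [0, 0, 0],
    [0, 0, 2.4],
    [0, 0, 2.4],
    [0, 0, 2.4],
    [0, 0, 2.4],
    [0, 0, 2.4],
    [0, 0, 2.4],
    [0, 0, 2.4],
  ],
  gripper=[0.02, 0.02, 0.02, 0.02, 0.02, 0.02, 0.02, 0.02, 0.02, 0.02],
)

```text
t: 9.35
ee_pos: [0.6688, -0.1498, 0.1502]
ee_rot: [[0.264, 0.965, 0.001], [0.965, -0.264, -0.008], [-0.008, 0.004, -1.0]]
ft_force: [-0.6, -1.5, -0.6]
opening: 0.0256
```

```bash
python3 tr.py .0445 .028 .062
```

```text
t 9.35 xyz [ 0.0121 -0.0028  0.0881] ang [ 0.2   0.44 -0.7 ] j [ 20.  51. -22.  83.  23.  50. -25.] pos [ 0.6688 -0.1498  0.1502] yaw 74.7 F [-0.6 -1.5 -0.6] open 0.0256
```

Request:
jog_arm(
  xyz=[
    [0, 0, 0],
    [0, 0, 0],
  ],
  angular=[
    [0, 0, 0],
    [0, 0, 0],
  ],
  gripper=[0.02, 0.02],
)

```text
t: 9.55
ee_pos: [0.6682, -0.1362, 0.1505]
ee_rot: [[0.25, 0.968, -0.0], [0.968, -0.25, 0.002], [0.002, -0.001, -1.0]]
ft_force: [0.1, 0.4, -0.3]
opening: 0.0255
```

```bash
python3 tr.py .0445 .028 .062
```

```text
t 9.55 xyz [-0.0016  0.0017  0.0885] ang [-0.04 -0.09  0.12] j [ 19.  51. -23.  83.  23.  50. -25.] pos [ 0.6682 -0.1362  0.1505] yaw 75.52 F [ 0.1  0.4 -0.3] open 0.0255
```

Request:
jog_arm(
  xyz=[
    [-0.001, 0.002, 0.03],
    [-0.001, 0.002, 0.06],
    [-0.001, 0.002, 0.088],
    [-0.001, 0.002, 0.088],
    [-0.001, 0.002, 0.088],
  ],
  angular=[
    [0, 0, 0.1],
    [0, 0, 0.1],
    [0, 0, 0.1],
    [0, 0, 0.1],
    [0, 0, 0.1],
  ],
  gripper=[0.02, 0.02, 0.02, 0.02, 0.02],
)

```text
t: 10.05
ee_pos: [0.6703, -0.1379, 0.0628]
ee_rot: [[0.251, 0.968, -0.0], [0.968, -0.251, 0.001], [0.001, -0.0, -1.0]]
ft_force: [-0.1, 0.2, 0.3]
opening: 0.0253
```

```bash
python3 tr.py .0445 .027 .0385; python3 -c "
from h import *
s=imaging.snapshot('wrist');crop(s,'p2',100,100,540,400,1.8)"
```

```text
t 10.05 xyz [-0.0005 -0.0017  0.0243] ang [-0.03 -0.05  0.03] j [ 18.  58. -20.  85.  26.  42. -28.] pos [ 0.6703 -0.1379  0.0628] yaw 75.43 F [-0.1  0.2  0.3] open 0.0253
```

View pics/p2.png

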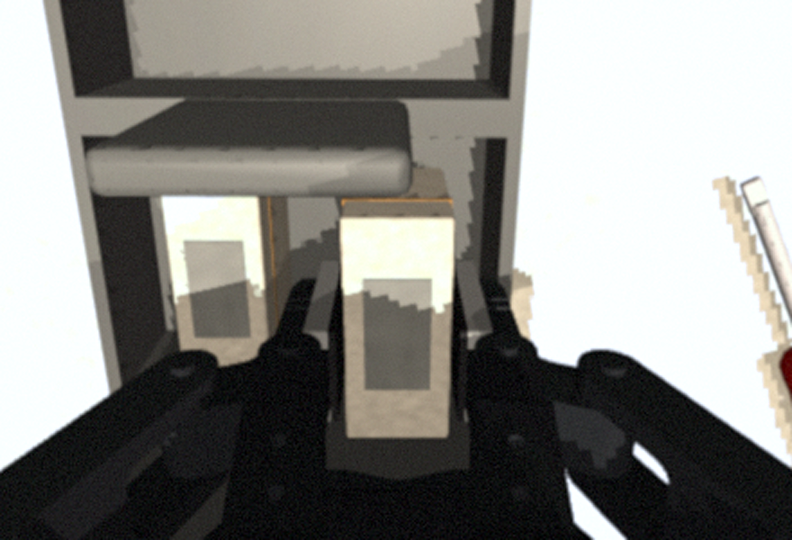

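Request:
jog_arm(
  xyz=[
    [0, -0.0015, 0.01],
    [0, -0.0015, 0.018],
    [0, -0.0015, 0.024],
    [0, -0.0015, 0.024],
    [0, -0.0015, 0.024],
  ],
  angular=[
    [0, 0, 0],
    [0, 0, 0],
    [0, 0, 0],
    [0, 0, 0],
    [0, 0, 0],
  ],
  gripper=[0.02, 0.02, 0.02, 0.02, 0.02],
)

```text
t: 10.6
ee_pos: [0.6686, -0.1394, 0.0381]
ee_rot: [[0.254, 0.967, -0.0], [0.967, -0.254, -0.0], [-0.0, -0.0, -1.0]]
ft_force: [0.2, -0.5, -0.3]
opening: 0.0252
```

Request:
jog_arm(
  xyz=[
    [0, 0, 0],
    [0, 0, 0],
    [0, 0, 0],
    [0, 0, -0.02],
    [0, 0, -0.05],
    [0, 0, -0.09],
    [0, 0, -0.12],
    [0, 0, -0.12],
    [0, 0, -0.12],
  ],
  angular=[
    [0, 0, 0],
    [0, 0, 0],
    [0, 0, 0],
    [0, 0, 0],
    [0, 0, 0],
    [0, 0, 0],
    [0, 0, 0],
    [0, 0, 0],
    [0, 0, 0],
  ],
  gripper=[0.032, 0.032, 0.032, 0.032, 0.032, 0.05, 0.06, 0.06, 0.06],
)

```text
t: 11.5
ee_pos: [0.669, -0.1394, 0.1591]
ee_rot: [[0.254, 0.967, 0.002], [0.967, -0.254, -0.0], [-0.0, 0.002, -1.0]]
ft_force: [-0.4, -0.6, -0.1]
opening: 0.0602
```

```bash
python3 wt.py .6536 -.088 -104.6 wt3; python3 go.py .6763 .105 .16 90
```

```text
cams [ 0.3494 -0.021   1.2186] [1.1091 0.3217 0.9817]
t 11.55 xyz [ 0.2386 -0.0541 -0.0023] ang [ -0.06   0.02 -14.69] j [ 19.  51. -23.  83.  23.  51. -25.] pos [ 0.6681 -0.1395  0.1578] yaw 75.31 F [ 0.1 -0.2 -0.2] open 0.0597
```

View pics/wt3.png

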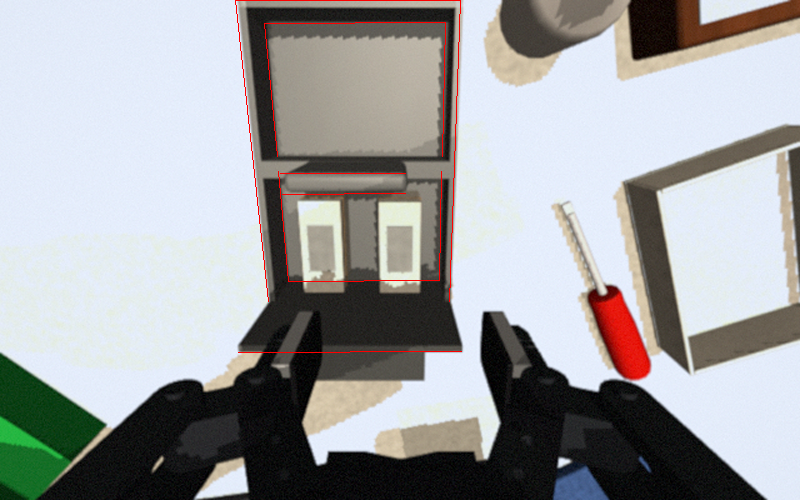

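Request:
jog_arm(
  xyz=[
    [0.239, -0.054, -0.002],
    [0.239, -0.054, -0.002],
    [0.239, -0.054, -0.002],
    [0.239, -0.054, -0.002],
    [0.239, -0.054, -0.002],
    [0.239, -0.054, -0.002],
    [0.239, -0.054, -0.002],
    [0.239, -0.054, -0.002],
    [0.239, -0.054, -0.002],
    [0.239, -0.054, -0.002],
  ],
  angular=[
    [0, 0, -14.7],
    [0, 0, -14.7],
    [0, 0, -14.7],
    [0, 0, -14.7],
    [0, 0, -14.7],
    [0, 0, -14.7],
    [0, 0, -14.7],
    [0, 0, -14.7],
    [0, 0, -14.7],
    [0, 0, -14.7],
  ],
  gripper=[0.07, 0.07, 0.07, 0.07, 0.07, 0.07, 0.07, 0.07, 0.07, 0.07],
)

```text
t: 12.55
ee_pos: [0.6772, 0.1035, 0.1599]
ee_rot: [[0.002, 1.0, -0.0], [1.0, -0.002, -0.001], [-0.001, -0.0, -1.0]]
ft_force: [0.5, 0.4, 0.2]
opening: 0.0698
```

```bash
python3 - <<'E'
from h import *
s=imaging.snapshot("wrist")
a=np.linspace(0,6.283,25); ls=[]
for z in (0,.044):
    q=pr(s,np.c_[.6763+.02*np.cos(a),.105+.02*np.sin(a),0*a+z]); ls+=list(zip(q[:-1],q[1:]))
crop(s,"wj",0,0,640,400,1.25,lines=ls)
E
python3 go.py .6763 .105 .036 90
```

```text
t 12.6 xyz [ 0.0011 -0.0009  0.1241] ang [-0.01  0.04 -0.11] j [ -0.  51. -25.  82.  25.  52. -32.] pos [0.6772 0.104  0.1601] yaw 89.89 F [ 0.5 -0.2 -0. ] open 0.0704
```

View pics/wj.png

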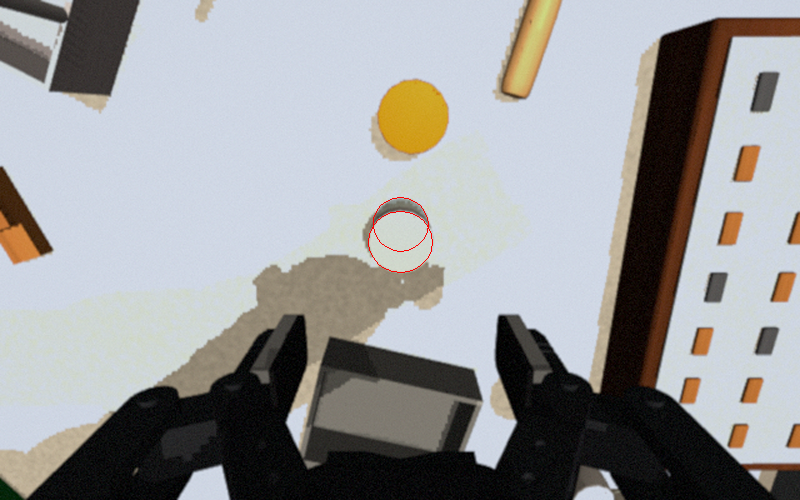

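Request:
jog_arm(
  xyz=[
    [0.001, -0.001, 0.04],
    [0.001, -0.001, 0.08],
    [0.001, -0.001, 0.11],
    [0.001, -0.001, 0.124],
    [0.001, -0.001, 0.124],
    [0.001, -0.001, 0.124],
    [0.001, -0.001, 0.124],
    [0.001, -0.001, 0.124],
    [0.001, -0.001, 0.124],
    [0.001, -0.001, 0.124],
  ],
  angular=[
    [0, 0, 0],
    [0, 0, 0],
    [0, 0, 0],
    [0, 0, 0],
    [0, 0, 0],
    [0, 0, 0],
    [0, 0, 0],
    [0, 0, 0],
    [0, 0, 0],
    [0, 0, 0],
  ],
  gripper=[0.07, 0.07, 0.07, 0.07, 0.07, 0.034, 0.034, 0.034, 0.034, 0.034],
  squeeze=30,
)

```text
t: 13.6
ee_pos: [0.6778, 0.107, 0.0386]
ee_rot: [[0.0, 1.0, 0.004], [1.0, -0.0, 0.001], [0.001, 0.004, -1.0]]
ft_force: [-0.2, 0.7, 6.8]
opening: 0.0389
```

```bash
python3 tr.py -.046 0 .15
```

```text
t 13.6 xyz [-0.1504 -0.0122 -0.1116] ang [ 0.23 -0.08 14.58] j [ -2.  60. -21.  85.  29.  40. -36.] pos [0.6778 0.107  0.0386] yaw 89.98 F [-0.2  0.7  6.8] open 0.0389
```

Request:
jog_arm(
  xyz=[
    [0, 0, -0.04],
    [0, 0, -0.08],
    [-0.03, -0.003, -0.1],
    [-0.06, -0.005, -0.1],
    [-0.09, -0.007, -0.1],
    [-0.12, -0.01, -0.1],
    [-0.15, -0.012, -0.1],
    [-0.15, -0.012, -0.1],
    [-0.15, -0.012, -0.1],
    [-0.15, -0.012, -0.1],
  ],
  angular=[
    [0, 0, 0],
    [0, 0, 0],
    [0, 0, 5],
    [0, 0, 10],
    [0, 0, 14.6],
    [0, 0, 14.6],
    [0, 0, 14.6],
    [0, 0, 14.6],
    [0, 0, 14.6],
    [0, 0, 14.6],
  ],
  gripper=[0.034, 0.034, 0.034, 0.034, 0.034, 0.034, 0.034, 0.034, 0.034, 0.034],
)

```text
t: 14.6
ee_pos: [0.6643, -0.0415, 0.1367]
ee_rot: [[0.25, 0.968, 0.001], [0.968, -0.25, 0.002], [0.002, 0.0, -1.0]]
ft_force: [0.5, 0.6, -1.0]
opening: 0.0389
```

```bash
python3 tr.py -.046 0 .043;  python3 -c "
from h import *
s=imaging.snapshot('wrist');crop(s,'p3',100,100,540,400,1.8)"
```

```text
t 14.6 xyz [-0.0019  0.0014  0.0937] ang [ 0.01 -0.1   0.11] j [ 11.  51. -22.  87.  23.  47. -34.] pos [ 0.6643 -0.0415  0.1367] yaw 75.51 F [ 0.5  0.6 -1. ] open 0.0389
```

View pics/p3.png

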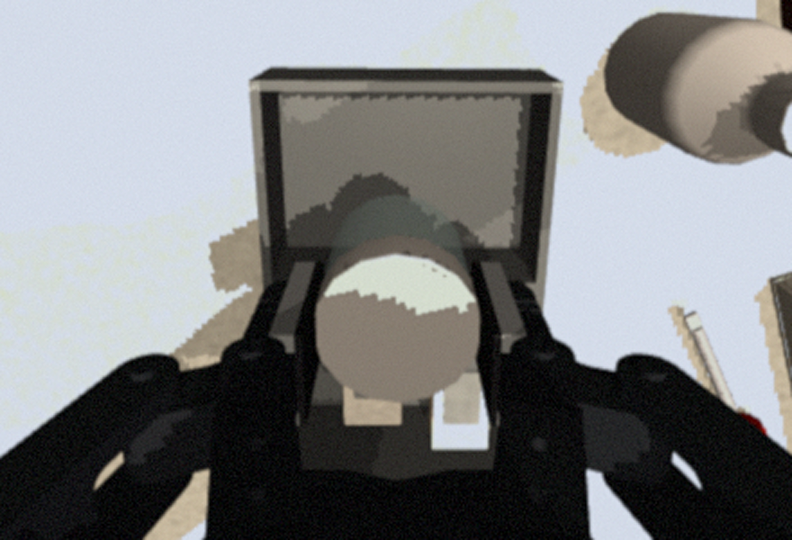

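Request:
jog_arm(
  xyz=[
    [0.001, 0.001, 0.03],
    [0.001, 0.001, 0.06],
    [0.001, 0.001, 0.08],
    [0.001, 0.001, 0.09],
    [0.001, 0.001, 0.094],
    [0.001, 0.001, 0.094],
    [0.001, 0.001, 0.094],
  ],
  angular=[
    [0, 0, 0],
    [0, 0, 0],
    [0, 0, 0],
    [0, 0, 0],
    [0, 0, 0],
    [0, 0, 0],
    [0, 0, 0],
  ],
  gripper=[0.034, 0.034, 0.034, 0.034, 0.034, 0.034, 0.034],
)

```text
t: 15.35
ee_pos: [0.6663, -0.0419, 0.0433]
ee_rot: [[0.251, 0.968, 0.002], [0.968, -0.251, 0.0], [0.001, 0.002, -1.0]]
ft_force: [-0.4, -0.7, -0.7]
opening: 0.0387
```

Request:
jog_arm(
  xyz=[
    [0, 0, 0],
    [0, 0, 0],
    [0, 0, 0],
    [0, 0, -0.02],
    [0, 0, -0.05],
    [0, 0, -0.09],
    [0, 0, -0.12],
    [0, 0, -0.12],
    [0, 0, -0.12],
  ],
  angular=[
    [0, 0, 0],
    [0, 0, 0],
    [0, 0, 0],
    [0, 0, 0],
    [0, 0, 0],
    [0, 0, 0],
    [0, 0, 0],
    [0, 0, 0],
    [0, 0, 0],
  ],
  gripper=[0.05, 0.05, 0.05, 0.05, 0.05, 0.05, 0.05, 0.05, 0.05],
)

```text
t: 16.25
ee_pos: [0.6657, -0.0429, 0.1631]
ee_rot: [[0.252, 0.968, 0.002], [0.968, -0.252, -0.0], [0.0, 0.002, -1.0]]
ft_force: [-0.2, -0.1, -1.0]
opening: 0.05
```

```bash
python3 wt.py .6536 -.088 -104.6 wt4; python3 tr.py 0 0 .16 90;python3 tr.py 0 0 .16 270
```

```text
cams [ 0.3494 -0.021   1.2186] [1.1091 0.3217 0.9817]
t 16.3 xyz [-0.0464  0.0005  0.0019] ang [-0.01  0.07 90.  ] j [ 11.  49. -23.  86.  23.  49. -34.] pos [ 0.6648 -0.043   0.1618] yaw 75.4 F [-0.3  0.3 -0.7] open 0.0502
t 16.3 xyz [-0.0464  0.0005  0.0019] ang [ -0.07  -0.01 -90.  ] j [ 11.  49. -23.  86.  23.  49. -34.] pos [ 0.6648 -0.043   0.1618] yaw 75.4 F [-0.3  0.3 -0.7] open 0.0502
```

View pics/wt4.png

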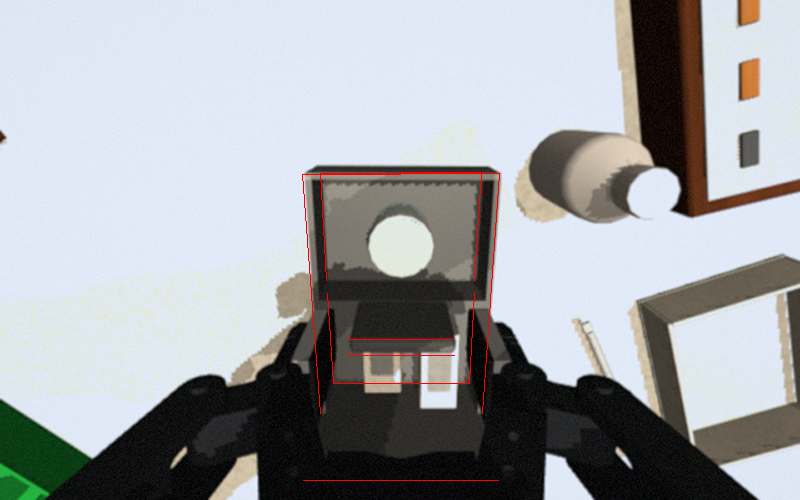

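Request:
jog_arm(
  xyz=[
    [-0.046, 0, -0.05],
    [-0.046, 0, -0.05],
    [-0.046, 0, -0.05],
    [-0.046, 0, -0.05],
    [-0.046, 0, -0.05],
    [-0.046, 0, -0.05],
    [-0.046, 0, -0.05],
    [-0.046, 0, -0.05],
    [-0.046, 0, -0.05],
    [-0.046, 0, -0.05],
  ],
  angular=[
    [0, 0, 8.5],
    [0, 0, 17],
    [0, 0, 25.5],
    [0, 0, 34],
    [0, 0, 42.5],
    [0, 0, 51],
    [0, 0, 59.5],
    [0, 0, 68],
    [0, 0, 76.5],
    [0, 0, 84],
  ],
  gripper=[0.05, 0.05, 0.05, 0.05, 0.05, 0.05, 0.05, 0.05, 0.05, 0.05],
)

```text
t: 17.3
ee_pos: [0.6527, -0.0872, 0.2104]
ee_rot: [[0.988, -0.155, -0.003], [-0.155, -0.988, -0.0], [-0.003, 0.001, -1.0]]
ft_force: [0.7, 0.0, -1.0]
opening: 0.05
```

Request:
jog_arm(
  xyz=[
    [0, 0, 0],
    [0, 0, 0],
    [0, 0, 0],
  ],
  angular=[
    [0, 0, 6],
    [0, 0, 6],
    [0, 0, 6],
  ],
  gripper=[0.05, 0.05, 0.05],
)

```text
t: 17.6
ee_pos: [0.653, -0.0872, 0.211]
ee_rot: [[0.968, -0.249, -0.002], [-0.249, -0.968, -0.0], [-0.002, 0.001, -1.0]]
ft_force: [-0.2, -0.3, 0.8]
opening: 0.05
```

```bash
python3 wt.py .6536 -.088 -104.6 wt5; python3 tr.py 0 0 .08 90; python3 -c "
from h import *
s=imaging.snapshot('top');crop(s,'t5',80,80,640,400,1.4)
s=imaging.snapshot('scene');crop(s,'s5',100,20,500,360,1.8)"
```

```text
cams [ 0.3494 -0.021   1.2186] [1.1091 0.3217 0.9817]
t 17.65 xyz [0.0008 0.0005 0.1313] ang [0.03 0.1  0.13] j [   3.   44.    1.   86.   -1.   50. -100.] pos [ 0.6532 -0.0873  0.2113] yaw -14.47 F [ 0.1  0.8 -0.2] open 0.0498
```

View pics/wt5.png

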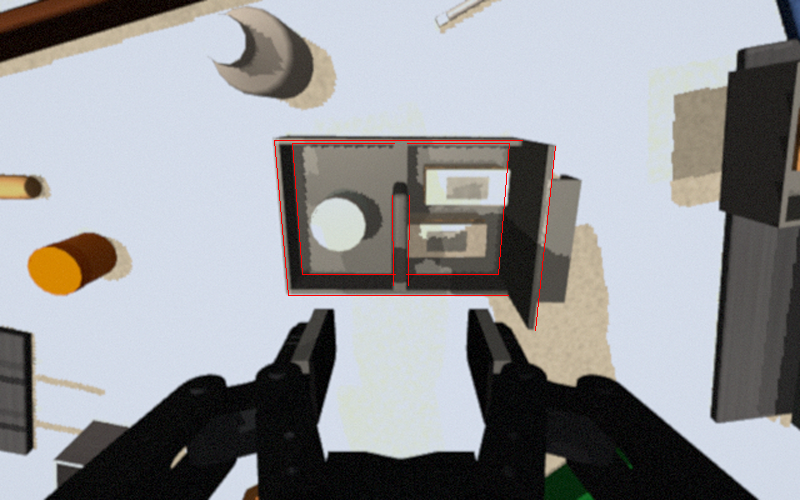

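View pics/t5.png

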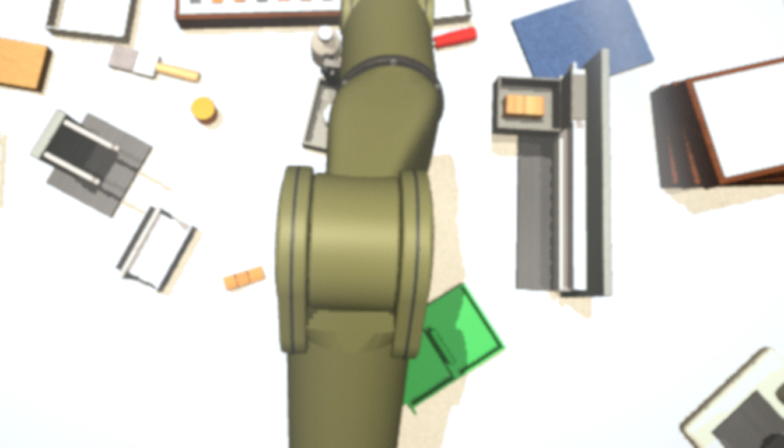

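View pics/s5.png

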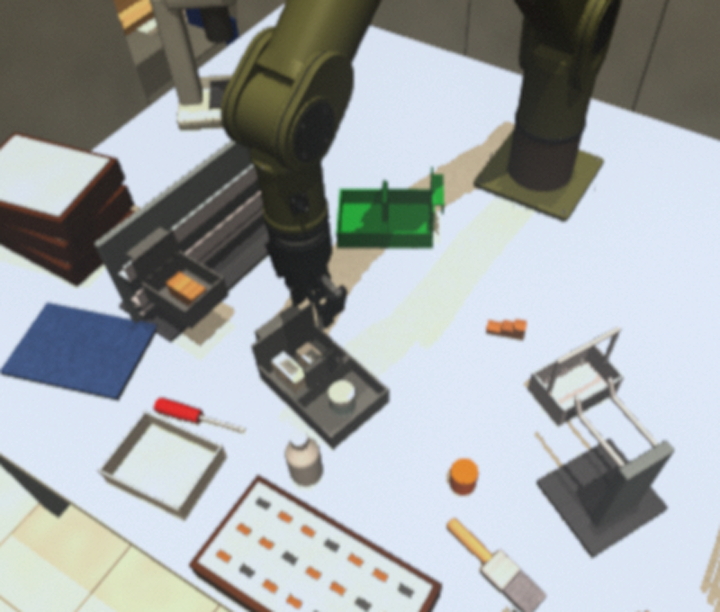

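Request:
jog_arm(
  xyz=[
    [0.001, 0.001, 0.04],
    [0.001, 0.001, 0.08],
    [0.001, 0.001, 0.11],
    [0.001, 0.001, 0.133],
    [0.001, 0.001, 0.133],
    [0.001, 0.001, 0.133],
    [0.001, 0.001, 0.133],
  ],
  angular=[
    [0, 0, 0],
    [0, 0, 0],
    [0, 0, 0.1],
    [0, 0, 0.1],
    [0, 0, 0.1],
    [0, 0, 0.1],
    [0, 0, 0.1],
  ],
  gripper=[0.05, 0.05, 0.05, 0.05, 0.05, 0.05, 0.05],
)

```text
t: 18.45
ee_pos: [0.6558, -0.0888, 0.081]
ee_rot: [[0.967, -0.254, 0.003], [-0.254, -0.967, -0.0], [0.003, -0.0, -1.0]]
ft_force: [0.1, -0.1, 0.5]
opening: 0.0501
```

```bash
python3 wt.py .6536 -.088 -104.6 wt6; python3 tr.py 0 0 .078 90
```

```text
cams [ 0.3494 -0.021   1.2186] [1.1091 0.3217 0.9817]
t 18.5 xyz [-0.0024 -0.0001  0.0032] ang [-0.03 -0.2  -0.09] j [   3.   54.    1.   90.   -1.   36. -100.] pos [ 0.6559 -0.0887  0.0812] yaw -14.69 F [-0.   0.6  0.1] open 0.0499
```

View pics/wt6.png

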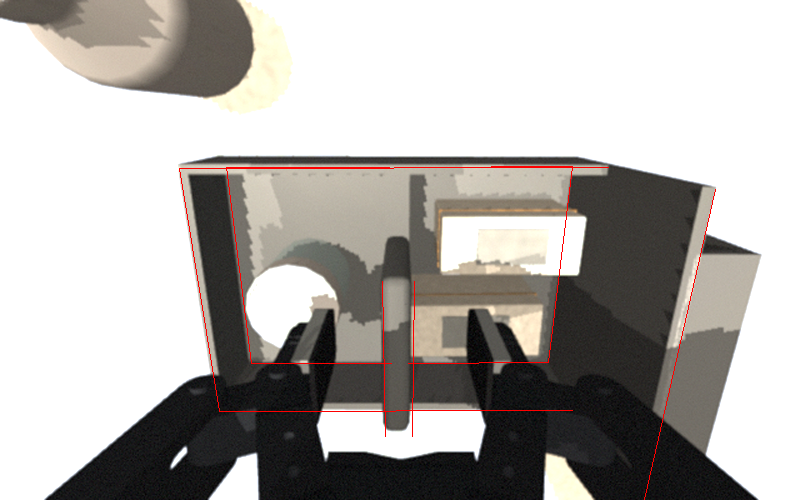

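Request:
jog_arm(
  xyz=[
    [-0.002, 0, 0.002],
    [-0.002, 0, 0.002],
    [-0.002, 0, 0.002],
    [-0.002, 0, 0.002],
    [-0.002, 0, 0.002],
    [-0.002, 0, 0.002],
    [-0.002, 0, 0.002],
    [-0.002, 0, 0.002],
  ],
  angular=[
    [0, 0, 0],
    [0, 0, 0],
    [0, 0, 0],
    [0, 0, 0],
    [0, 0, 0],
    [0, 0, 0],
    [0, 0, 0],
    [0, 0, 0],
  ],
  gripper=[0.05, 0.005, 0.005, 0.005, 0.005, 0.005, 0.005, 0.005],
  squeeze=80,
)

```text
t: 19.3
ee_pos: [0.6529, -0.0876, 0.0778]
ee_rot: [[0.967, -0.253, 0.001], [-0.253, -0.967, 0.0], [0.001, -0.001, -1.0]]
ft_force: [-1.3, 0.9, 4.7]
opening: 0.0084
```

Request:
jog_arm(
  xyz=[
    [0, 0, -0.005],
    [0, 0, -0.01],
    [0, 0, -0.02],
    [0, 0, -0.03],
    [0, 0, -0.03],
    [0, 0, -0.03],
  ],
  angular=[
    [0, 0, 0],
    [0, 0, 0],
    [0, 0, 0],
    [0, 0, 0],
    [0, 0, 0],
    [0, 0, 0],
  ],
  gripper=[0.005, 0.005, 0.005, 0.005, 0.005, 0.005],
)

```text
t: 19.9
ee_pos: [0.6528, -0.0881, 0.1078]
ee_rot: [[0.967, -0.254, 0.001], [-0.254, -0.967, -0.0], [0.001, -0.0, -1.0]]
ft_force: [-1.1, -0.7, -4.2]
opening: 0.0081
```

```bash
python3 -c "
from h import *
s=imaging.snapshot('wrist');crop(s,'p4',0,0,640,400,1.25)
s=imaging.snapshot('scene');crop(s,'s6',180,140,360,290,4)
print(sensors.sense()['wrist_torque'])"
```

```text
[0.0476 0.0197 0.0106]
```

View pics/p4.png

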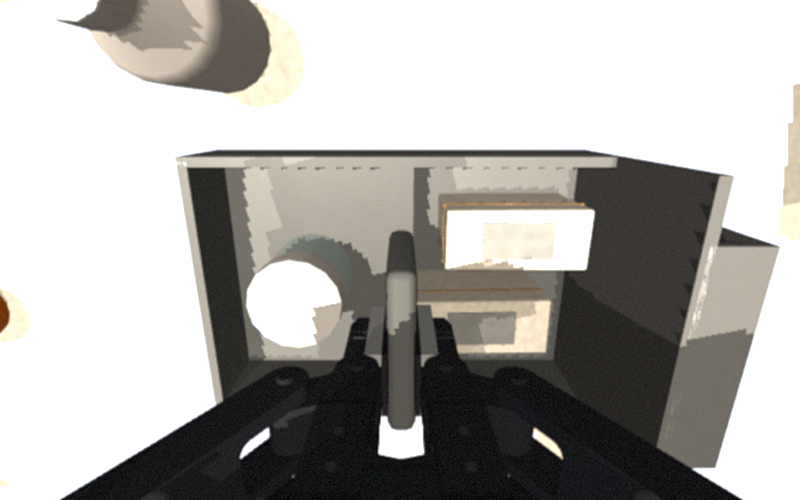

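View pics/s6.png

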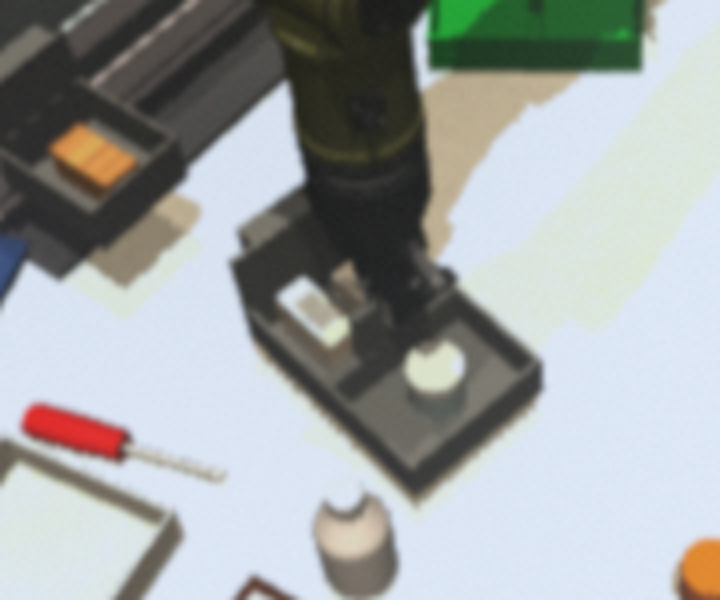

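```bash
python3 go.py .504 -.23 .19 -5
```

```text
t 20.0 xyz [-0.1073  0.175  -0.0829] ang [ 0.01  0.04 -9.69] j [   3.   52.    1.   90.   -1.   39. -100.] pos [ 0.6522 -0.0879  0.107 ] yaw -14.69 F [ 0.3 -1.1 -4.3] open 0.0086
```

Request:
jog_arm(
  xyz=[
    [0, 0, -0.015],
    [0, 0, -0.035],
    [0, 0, -0.055],
    [0, 0, -0.075],
    [-0.01, 0.003, -0.083],
    [-0.03, 0.01, -0.083],
    [-0.05, 0.015, -0.083],
    [-0.075, 0.02, -0.083],
    [-0.1, 0.026, -0.083],
    [-0.12, 0.032, -0.083],
  ],
  angular=[
    [0, 0, 0],
    [0, 0, 0],
    [0, 0, 0],
    [0, 0, 0],
    [0, 0, -1],
    [0, 0, -3],
    [0, 0, -5],
    [0, 0, -7],
    [0, 0, -8.5],
    [0, 0, -9.7],
  ],
  gripper=[0.005, 0.005, 0.005, 0.005, 0.005, 0.005, 0.005, 0.005, 0.005, 0.005],
)

```text
t: 21.0
ee_pos: [0.5253, -0.0884, 0.1904]
ee_rot: [[0.996, -0.085, -0.002], [-0.085, -0.996, 0.0], [-0.002, 0.0, -1.0]]
ft_force: [-0.4, 0.4, -4.5]
opening: 0.0083
```

```bash
python3 go.py .504 -.235 .19 -5
```

```text
t 21.0 xyz [-0.0087  0.1479  0.0004] ang [0.01 0.14 0.11] j [  6.  37.  -2. 109.   2.  34. -93.] pos [ 0.5253 -0.0884  0.1904] yaw -4.89 F [-0.4  0.4 -4.5] open 0.0083
```

Request:
jog_arm(
  xyz=[
    [-0.003, 0.01, 0],
    [-0.005, 0.03, 0],
    [-0.006, 0.055, 0],
    [-0.007, 0.08, 0],
    [-0.008, 0.105, 0],
    [-0.009, 0.128, 0],
    [-0.009, 0.142, 0],
    [-0.009, 0.148, 0],
    [-0.009, 0.148, 0],
    [-0.009, 0.148, 0],
  ],
  angular=[
    [0, 0, 0],
    [0, 0, 0],
    [0, 0, 0],
    [0, 0, 0],
    [0, 0, 0],
    [0, 0, 0],
    [0, 0, 0],
    [0, 0, 0],
    [0, 0, 0],
    [0, 0, 0],
  ],
  gripper=[0.005, 0.005, 0.005, 0.005, 0.005, 0.005, 0.005, 0.005, 0.005, 0.005],
)

```text
t: 22.0
ee_pos: [0.5068, -0.2335, 0.1903]
ee_rot: [[0.996, -0.085, 0.0], [-0.085, -0.996, 0.001], [0.0, -0.001, -1.0]]
ft_force: [0.4, 0.6, -4.4]
opening: 0.0085
```

```bash
cat > wl.py <<'E'
from h import *
from fit import rot
import sys
rp=[float(a) for a in sys.argv[2:5]] if len(sys.argv)>4 else [.490,-.3875,-95]
s=imaging.snapshot("wrist"); st=sensors.sense(); Re=st["ee_rot"]
yaw=np.degrees(np.arctan2(Re[1,0],Re[0,0]))-90
tp=[st["ee_pos"][0],st["ee_pos"][1],yaw]; zb=st["ee_pos"][2]-.0778
def ln(p,z0,Q): return [tuple(pr(s,np.array(q)@rot(np.radians(p[2])).T+[p[0],p[1],z0])) for q in Q]
rl=ln(rp,0,[((-.002,-.12,.165),(-.002,.12,.165)),((.002,-.12,.165),(.002,.12,.165)),((-.002,-.12,.1),(-.002,.12,.1)),((.026,-.12,.205),(.026,.12,.205))])
tl=ln(tp,zb,[((.09,-.06,.095),(.09,.06,.095)),((.104,-.04,.095),(.104,.04,.095)),((.108,-.04,.075),(.108,.04,.075)),((-.09,-.06,.04),(-.09,.06,.04)),((-.09,.06,.04),(.086,.06,.04))])
crop(s,sys.argv[1],0,0,640,400,1.25,lines=rl+tl)
lip=np.array([.097,0,.091])@rot(np.radians(yaw)).T+[tp[0],tp[1],zb]
d=(lip-[rp[0],rp[1],.165])@rot(np.radians(rp[2])); print("lip in rail",d,"yaw",yaw,"pos",st["ee_pos"],"F",st["ft_force"],"tq",st["wrist_torque"])
E
python3 wl.py wl1
```

```text
cams [ 0.3494 -0.021   1.2186] [1.1091 0.3217 0.9817]
lip in rail [-0.0581  0.0036  0.0385] yaw -94.86017137433042 pos [ 0.5069 -0.2333  0.1903] F [-0.0411 -0.2058 -4.7504] tq [ 0.065  -0.0263 -0.0258]
```

View pics/wl1.png

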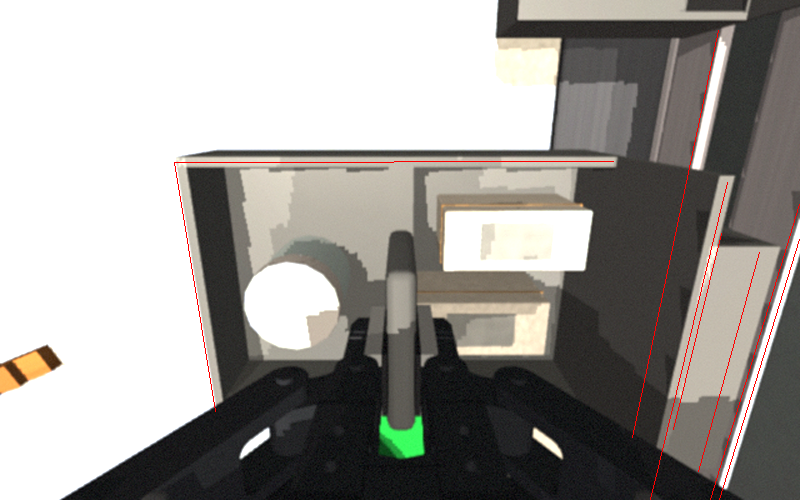

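```bash
sed -i 's/crop(s,sys.argv\[1\],0,0,640,400,1.25,lines=rl+tl)/crop(s,sys.argv[1],0,0,640,400,1.25,lines=rl+tl); crop(s,sys.argv[1]+"z",480,100,640,400,2,lines=[]); crop(s,sys.argv[1]+"y",480,100,640,400,2,lines=rl+tl); a=[cv2.imread(f"pics\/{sys.argv[1]}{k}.png") for k in "zy"]; cv2.imwrite(f"pics\/{sys.argv[1]}z.png",np.hstack(a))/' wl.py; python3 wl.py wl2
```

```text
cams [ 0.3494 -0.021   1.2186] [1.1091 0.3217 0.9817]
lip in rail [-0.058   0.0037  0.0385] yaw -94.85801843917099 pos [ 0.5069 -0.2334  0.1903] F [ 0.5403  0.6624 -3.9979] tq [ 0.0289  0.0208 -0.0199]
```

View pics/wl2z.png

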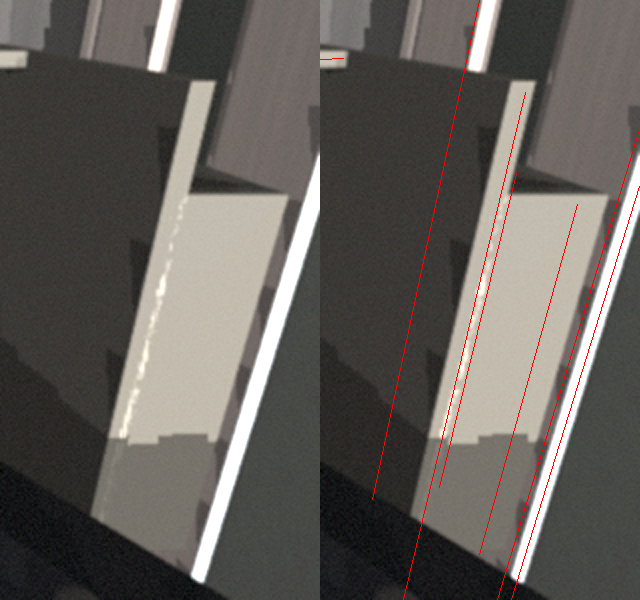

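```bash
cat > rl.py <<'E'
from h import *
def rail(s,p0=(.490,-.3875)):
    g=s["pixels"].min(2).astype(float); pts=[]
    d=np.array([np.cos(np.radians(-95)),np.sin(np.radians(-95))]); t_=np.array([-d[1],d[0]])
    for u in np.arange(-.16,.16,.004):
        L=np.arange(-.02,.02,.0005); X=np.array([[p0[0]+u*t_[0]+l*d[0],p0[1]+u*t_[1]+l*d[1],.165] for l in L]); q=pr(s,X)
        if (q<1).any() or (q[:,0]>638).any() or (q[:,1]>398).any(): continue
        v=cv2.remap(g.astype(np.float32),q[:,0].astype(np.float32).reshape(1,-1),q[:,1].astype(np.float32).reshape(1,-1),cv2.INTER_LINEAR)[0]
        on=v>.5*(v.max()+v.min())
        if v.max()<140: continue
        i=np.where(on)[0]
        if i[-1]-i[0]+1!=len(i): continue
        pts.append((u,L[i[0]],L[i[-1]]))
    return np.array(pts)
if __name__=="__main__":
    s=imaging.snapshot("wrist"); P=rail(s); print(P[:,:]*1000)
E
python3 rl.py
```

```text
[[-88.   -0.5   4. ]
 [-84.   -0.5   4. ]
 [-80.   -0.5   4. ]
 [-76.    0.    3.5]
 [-72.   -0.5   3.5]
 [-68.    0.    3.5]
 [-64.   -0.5   3.5]
 [-60.    0.    3.5]
 [-56.    0.    3.5]
 [-52.    0.    3.5]
 [-48.   -0.5   3.5]
 [-44.    0.    3.5]
 [-40.   -0.5   3.5]
 [-36.    0.    3.5]
 [-32.    0.    3.5]
 [-28.    0.    3.5]]
```

```bash
python3 - <<'E'
from h import *
from fit import rot
s=imaging.snapshot("wrist"); st=sensors.sense(); yaw=np.degrees(np.arctan2(st["ee_rot"][1,0],st["ee_rot"][0,0]))-90
zb=st["ee_pos"][2]-.0778; R=rot(np.radians(yaw))
print(pr(s,np.array([(.09,.06,.095),(.108,.04,.095)])@R.T+[*st["ee_pos"][:2],zb]))
for uv in ((587,140),(624,196.5)):
    print(((unp(s,uv,zb+.095)-[*st["ee_pos"][:2],zb])@R))
E
```

```text
cams [ 0.3494 -0.021   1.2186] [1.1091 0.3217 0.9817]
[[582.8879 146.2538]
 [619.551  201.806 ]]
[0.0909 0.0621 0.095 ]
[0.109 0.042 0.095]
```

Request:
jog_arm(
  xyz=[
    [0, 0.008, 0],
    [0, 0.02, 0],
    [0, 0.035, 0],
    [0, 0.048, 0],
    [0, 0.056, 0],
    [0, 0.0585, 0],
    [0, 0.0585, 0],
    [0, 0.0585, 0],
    [0, 0.0585, 0],
  ],
  angular=[
    [0, 0, 0],
    [0, 0, 0],
    [0, 0, 0],
    [0, 0, 0],
    [0, 0, 0],
    [0, 0, 0],
    [0, 0, 0],
    [0, 0, 0],
    [0, 0, 0],
  ],
  gripper=[0.005, 0.005, 0.005, 0.005, 0.005, 0.005, 0.005, 0.005, 0.005],
)

```text
t: 23.1
ee_pos: [0.5016, -0.2925, 0.1903]
ee_rot: [[0.996, -0.086, 0.0], [-0.086, -0.996, 0.001], [-0.0, -0.001, -1.0]]
ft_force: [0.4, 0.9, -4.2]
opening: 0.0085
```

```bash
python3 wl.py wl3 .4898 -.3892 -95; python3 -c "
from h import *
s=imaging.snapshot('scene');crop(s,'s7',150,70,330,220,4)"
```

```text
cams [ 0.3494 -0.021   1.2186] [1.1091 0.3217 0.9817]
lip in rail [-0.0003  0.0035  0.0385] yaw -94.92623826302874 pos [ 0.5016 -0.2926  0.1903] F [ 0.0154 -0.4417 -4.1246] tq [ 0.0652 -0.0042  0.0446]
```

View pics/wl3.png

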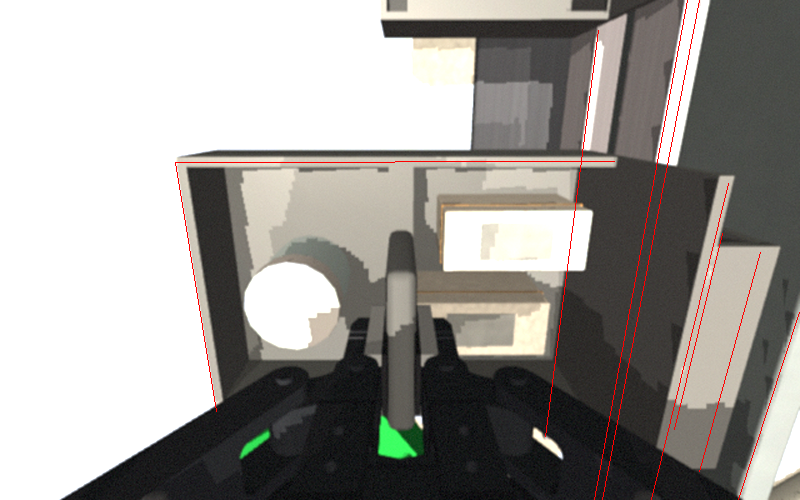

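View pics/s7.png

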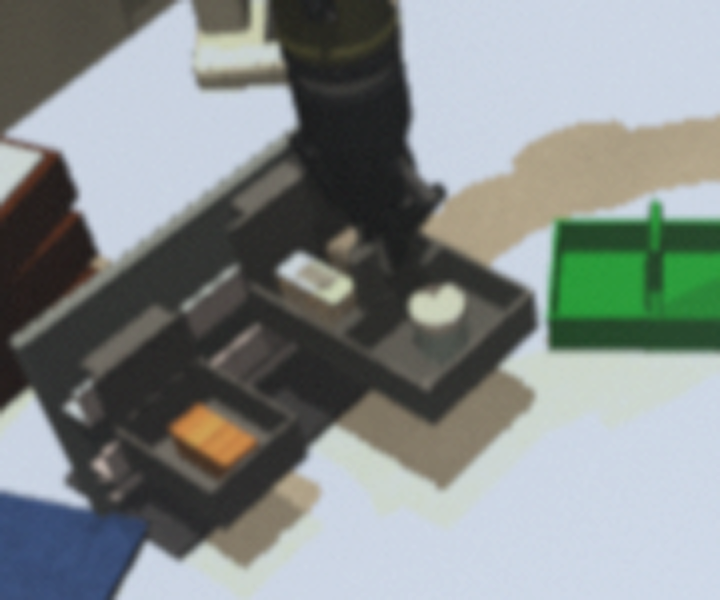

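```bash
sed -i 's/-.02,.02,.0005/-.02,.02,.0005/' rl.py; python3 rl.py; python3 -c "
from h import *
s=imaging.snapshot('wrist');crop(s,'z1',440,0,640,140,4)"
```

```text
[[-72.  -20.  -19. ]
 [ 68.   -0.5   7. ]
 [ 72.   -0.5   7. ]
 [ 76.   -0.5   7. ]
 [ 80.   -0.5   7. ]
 [ 84.   -0.5   7. ]
 [ 88.   -0.5   7. ]
 [ 92.   -0.5   7. ]
 [ 96.   -0.5   7. ]
 [100.   -0.5   7. ]
 [104.   -0.5   7. ]
 [108.   -0.5   7. ]
 [112.   -0.5   7. ]
 [116.   -0.5   7. ]]
```

View pics/z1.png

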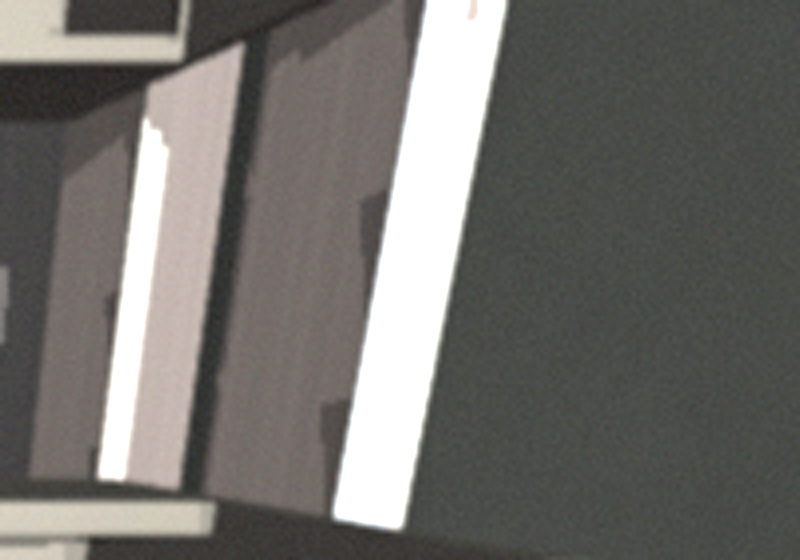

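Request:
jog_arm(
  xyz=[
    [0, 0, 0.005],
    [0, 0, 0.01],
    [0, 0, 0.015],
    [0, 0, 0.02],
    [0, 0, 0.025],
    [0, 0, 0.03],
    [0, 0, 0.032],
    [0, 0, 0.032],
  ],
  angular=[
    [0, 0, 0],
    [0, 0, 0],
    [0, 0, 0],
    [0, 0, 0],
    [0, 0, 0],
    [0, 0, 0],
    [0, 0, 0],
    [0, 0, 0],
  ],
  gripper=[0.005, 0.005, 0.005, 0.005, 0.005, 0.005, 0.005, 0.005],
)

```text
t: 24.1
ee_pos: [0.5012, -0.2933, 0.1579]
ee_rot: [[0.996, -0.087, -0.001], [-0.087, -0.996, 0.0], [-0.001, -0.0, -1.0]]
ft_force: [0.0, 1.0, -5.4]
opening: 0.0088
```

```bash
python3 wl.py wl4 .4898 -.3890 -95
```

```text
cams [ 0.3494 -0.021   1.2186] [1.1091 0.3217 0.9817]
lip in rail [0.0007 0.0032 0.0064] yaw -94.99907463028134 pos [ 0.5014 -0.2934  0.1582] F [ 0.5621 -0.0966 -3.4861] tq [-0.0001  0.0217  0.0257]
```

View pics/wl4.png

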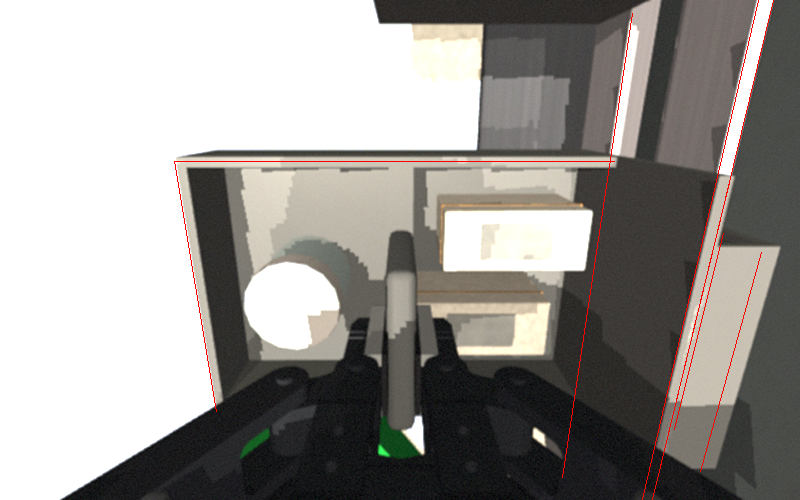

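Request:
jog_arm(
  xyz=[
    [0, 0, 0.002],
    [0, 0, 0.004],
    [0, 0, 0.005],
    [0, 0, 0.006],
    [0, 0, 0.006],
  ],
  angular=[
    [0, 0, 0],
    [0, 0, 0],
    [0, 0, 0],
    [0, 0, 0],
    [0, 0, 0],
  ],
  gripper=[0.005, 0.005, 0.005, 0.005, 0.005],
)

```text
t: 24.65
ee_pos: [0.5013, -0.2934, 0.1522]
ee_rot: [[0.996, -0.087, -0.0], [-0.087, -0.996, 0.0], [-0.0, -0.0, -1.0]]
ft_force: [-0.3, -0.5, -3.8]
opening: 0.0084
```

Request:
jog_arm(
  xyz=[
    [0, 0, 0.001],
    [0, 0, 0.001],
  ],
  angular=[
    [0, 0, 0],
    [0, 0, 0],
  ],
  gripper=[0.005, 0.005],
)

```text
t: 24.85
ee_pos: [0.5015, -0.2935, 0.1515]
ee_rot: [[0.996, -0.087, 0.0], [-0.087, -0.996, -0.0], [0.0, 0.0, -1.0]]
ft_force: [-0.6, -0.2, -1.2]
opening: 0.0083
```

Request:
jog_arm(
  xyz=[
    [0, 0.0003, 0.0022],
    [0, 0.0006, 0.004],
    [0, 0.0009, 0.006],
    [0, 0.0012, 0.0073],
    [0, 0.0012, 0.0073],
    [0, 0.0012, 0.0073],
  ],
  angular=[
    [-1, 0, 0],
    [-2, 0, 0],
    [-3, 0, 0],
    [-4, 0, 0],
    [-4, 0, 0],
    [-4, 0, 0],
  ],
  gripper=[0.005, 0.005, 0.005, 0.005, 0.005, 0.005],
)

```text
t: 25.45
ee_pos: [0.5019, -0.2908, 0.1444]
ee_rot: [[0.996, -0.084, -0.006], [-0.084, -0.994, -0.067], [-0.0, 0.067, -0.998]]
ft_force: [-1.3, 8.7, 5.7]
opening: 0.0088
```

```bash
python3 -c "
from h import *
st=sensors.sense();print(st['ee_pos'],st['ee_rot'][:,2],st['ft_force'],st['wrist_torque'])
s=imaging.snapshot('scene');crop(s,'s8',170,70,320,200,5)
s=imaging.snapshot('wrist');crop(s,'p8',0,0,640,400,1.25)"
```

```text
[ 0.5019 -0.2908  0.1444] [-0.006  -0.0666 -0.9978] [-1.2848  8.7057  5.7307] [ 1.1387  0.395  -0.1195]
```

View pics/s8.png

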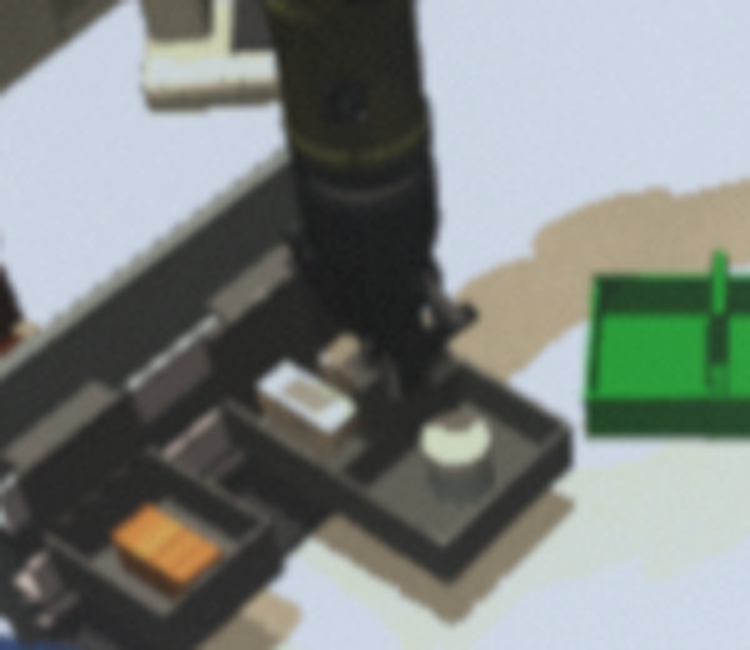

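View pics/p8.png

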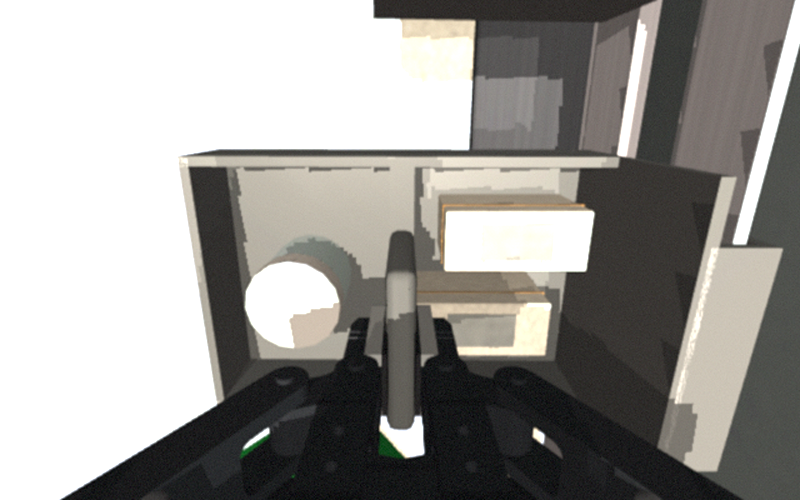

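Request:
jog_arm(
  xyz=[
    [0, 0, 0],
    [0, 0, 0],
    [0, 0, 0],
    [0, 0, 0],
    [0, 0, 0],
    [0, 0, 0],
  ],
  angular=[
    [0, 0, 0],
    [0, 0, 0],
    [0, 0, 0],
    [0, 0, 0],
    [0, 0, 0],
    [0, 0, 0],
  ],
  gripper=[0.015, 0.02, 0.03, 0.04, 0.04, 0.04],
  squeeze=30,
)

```text
t: 26.15
ee_pos: [0.5012, -0.2953, 0.1441]
ee_rot: [[0.996, -0.088, -0.006], [-0.088, -0.994, -0.07], [0.0, 0.071, -0.998]]
ft_force: [0.3, 0.1, -0.2]
opening: 0.0401
```

```bash
python3 -c "
from h import *
st=sensors.sense();print(st['ee_pos'],st['ft_force'],st['wrist_torque'])
s=imaging.snapshot('scene');crop(s,'s9',170,70,320,200,5)
s=imaging.snapshot('wrist');crop(s,'p9',0,0,640,400,1.25)"
```

```text
[ 0.5012 -0.2953  0.1441] [ 0.3272  0.1013 -0.1529] [0.0747 0.0471 0.0354]
```

View pics/p9.png

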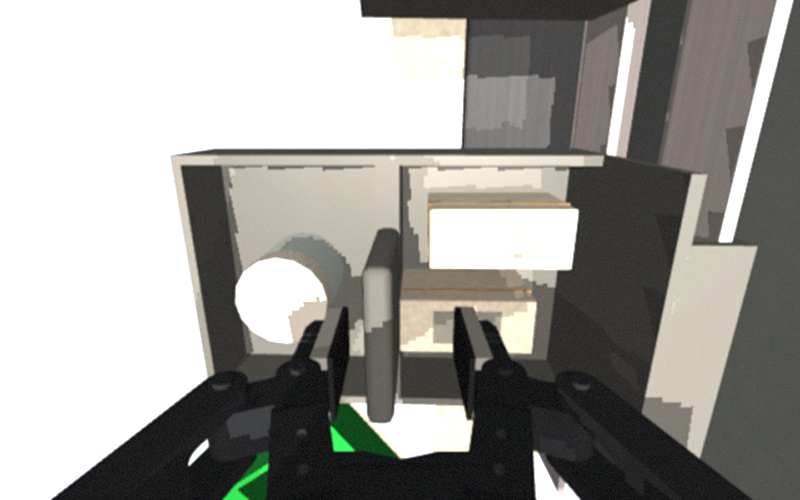

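View pics/s9.png

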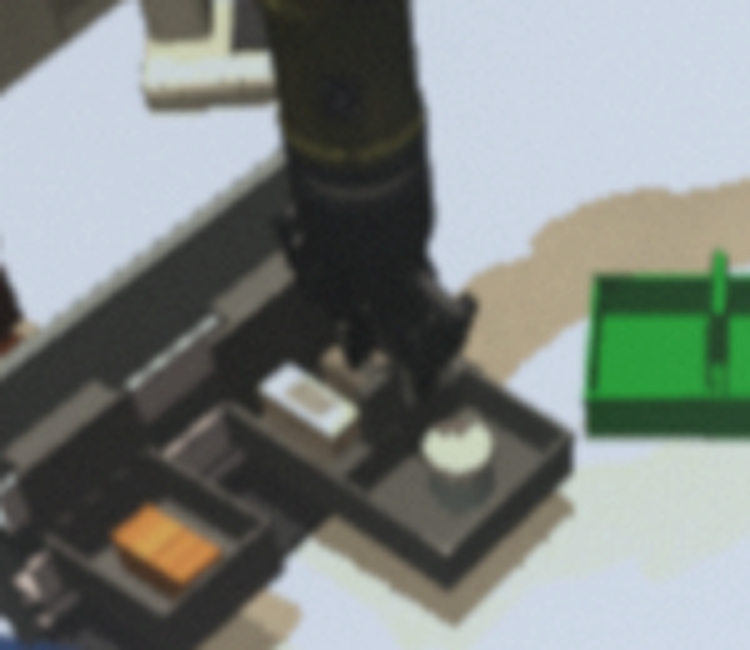

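Request:
jog_arm(
  xyz=[
    [0, 0.002, -0.01],
    [0, 0.004, -0.025],
    [0, 0.005, -0.045],
    [0, 0.005, -0.08],
    [0, 0.005, -0.12],
    [0, 0.005, -0.16],
    [0, 0, -0.18],
    [0, 0, -0.18],
    [0, 0, -0.18],
  ],
  angular=[
    [0, 0, 0],
    [0, 0, 0],
    [0, 0, 0],
    [1, 0, 0],
    [2, 0, 0],
    [4, 0, 0],
    [4, 0, 0],
    [4, 0, 0],
    [4, 0, 0],
  ],
  gripper=[0.04, 0.04, 0.04, 0.04, 0.04, 0.04, 0.04, 0.04, 0.04],
)

```text
t: 27.15
ee_pos: [0.5021, -0.282, 0.3239]
ee_rot: [[0.996, -0.087, 0.0], [-0.087, -0.996, -0.0], [0.0, 0.0, -1.0]]
ft_force: [-0.3, -0.1, -0.9]
opening: 0.04
```

```bash
python3 -c "
from h import *
s=imaging.snapshot('wrist');crop(s,'p10',0,0,640,400,1.25)"; python3 go.py .4519 .2587 .25 -28.4; python3 go.py .4519 .2587 .25 61.6;python3 go.py .4519 .2587 .25 -118.4
```

```text
t 27.2 xyz [-0.0964 -0.5343  0.0732] ang [ 0.01  0.09 23.41] j [ 27.  31.  -4.  93.   3.  57. -73.] pos [ 0.5016 -0.282   0.3229] yaw -4.99 F [-0.9  0.2 -0.1] open 0.0404
t 27.2 xyz [-0.0964 -0.5343  0.0732] ang [ -0.06   0.07 -66.59] j [ 27.  31.  -4.  93.   3.  57. -73.] pos [ 0.5016 -0.282   0.3229] yaw -4.99 F [-0.9  0.2 -0.1] open 0.0404
t 27.2 xyz [-0.0964 -0.5343  0.0732] ang [  0.08   0.07 113.41] j [ 27.  31.  -4.  93.   3.  57. -73.] pos [ 0.5016 -0.282   0.3229] yaw -4.99 F [-0.9  0.2 -0.1] open 0.0404
```

View pics/p10.png

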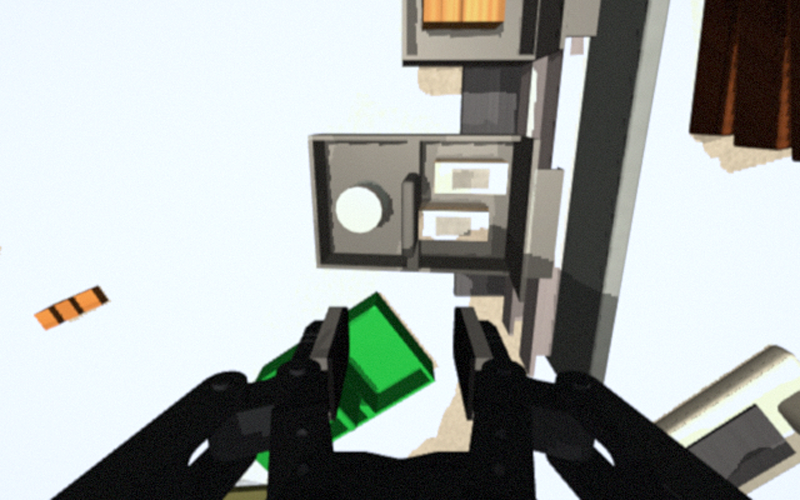

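Request:
jog_arm(
  xyz=[
    [-0.01, -0.03, 0],
    [-0.02, -0.06, 0],
    [-0.03, -0.1, 0],
    [-0.04, -0.14, 0],
    [-0.05, -0.18, 0],
    [-0.05, -0.22, 0],
    [-0.05, -0.26, 0],
    [-0.05, -0.28, 0],
    [-0.05, -0.3, 0],
    [-0.05, -0.3, 0],
  ],
  angular=[
    [0, 0, -8],
    [0, 0, -16],
    [0, 0, -24],
    [0, 0, -32],
    [0, 0, -40],
    [0, 0, -48],
    [0, 0, -56],
    [0, 0, -64],
    [0, 0, -72],
    [0, 0, -80],
  ],
  gripper=[0.04, 0.04, 0.04, 0.04, 0.04, 0.04, 0.04, 0.04, 0.04, 0.04],
)

```text
t: 28.2
ee_pos: [0.478, 0.0245, 0.3225]
ee_rot: [[0.248, 0.969, -0.002], [0.969, -0.248, 0.002], [0.001, -0.003, -1.0]]
ft_force: [-0.4, 0.2, -0.3]
opening: 0.04
```

```bash
python3 go.py .4519 .2587 .26 151.6
```

```text
t 28.2 xyz [ 0.2204 -0.0831  0.063 ] ang [ -0.08  -0.16 -75.94] j [ 11.  24. -29. 107.  14.  52. -39.] pos [0.478  0.0245 0.3225] yaw 75.66 F [-0.4  0.2 -0.3] open 0.04
```

Request:
jog_arm(
  xyz=[
    [0.025, -0.01, 0.005],
    [0.05, -0.02, 0.01],
    [0.08, -0.03, 0.02],
    [0.11, -0.04, 0.03],
    [0.14, -0.05, 0.04],
    [0.17, -0.065, 0.05],
    [0.2, -0.075, 0.055],
    [0.22, -0.083, 0.06],
    [0.22, -0.083, 0.06],
    [0.22, -0.083, 0.06],
  ],
  angular=[
    [0, 0, -8],
    [0, 0, -16],
    [0, 0, -24],
    [0, 0, -32],
    [0, 0, -40],
    [0, 0, -48],
    [0, 0, -56],
    [0, 0, -64],
    [0, 0, -72],
    [0, 0, -76],
  ],
  gripper=[0.04, 0.04, 0.04, 0.04, 0.04, 0.04, 0.04, 0.04, 0.04, 0.04],
)

```text
t: 29.2
ee_pos: [0.4543, 0.2553, 0.2617]
ee_rot: [[-0.878, 0.479, -0.004], [0.479, 0.878, -0.001], [0.002, -0.003, -1.0]]
ft_force: [0.3, 0.2, 0.0]
opening: 0.0398
```

Request:
jog_arm(
  xyz=[
    [0, 0, 0],
    [0, 0, 0],
  ],
  angular=[
    [0, 0, 0],
    [0, 0, 0],
  ],
  gripper=[0.04, 0.04],
)

```text
t: 29.4
ee_pos: [0.4551, 0.2545, 0.2626]
ee_rot: [[-0.874, 0.486, -0.002], [0.486, 0.874, -0.001], [0.001, -0.002, -1.0]]
ft_force: [-1.3, -0.1, 0.1]
opening: 0.04
```

```bash
cat > wk.py <<'E'
from h import *
from fit import rot
import sys
bp=[float(a) for a in sys.argv[2:5]]; bz=float(sys.argv[5]); hp=[float(a) for a in sys.argv[6:9]]
def draw(c,name,box):
    s=imaging.snapshot(c)
    ln=lambda p,z0,Q:[tuple(pr(s,np.array(q)@rot(np.radians(p[2])).T+[p[0],p[1],z0])) for q in Q]
    l=ln(bp,bz,[((-.004,-.056,0),(-.004,.056,0)),((.004,-.056,0),(.004,.056,0)),((-.04,-.06,-.08),(.04,-.06,-.08)),((.04,-.06,-.08),(.04,.06,-.08)),((.04,.06,-.08),(-.04,.06,-.08)),((-.04,.06,-.08),(-.04,-.06,-.08))])
    l+=ln(hp,0,[((-.03,y,.169),(.055,y,.169)) for y in (-.032,-.024,.024,.032)]+[((-.03,y,.169),(-.03,y,.191)) for y in (-.028,.028)]+[((.055,-.04,.175),(.055,.04,.175))])
    crop(s,name,*box,lines=l)
draw("wrist",sys.argv[1]+"w",(0,0,640,400,1.25)); draw("scene",sys.argv[1]+"s",(370,170,490,330,4)); draw("top",sys.argv[1]+"t",(90,130,240,300,4))
E
python3 wk.py k1 .4519 .2587 -118.4 .13 .574 .319 61.6; python3 go.py .4519 .2587 .26 151.6
```

```text
cams [ 0.3494 -0.021   1.2186] [1.1091 0.3217 0.9817]
t 29.55 xyz [0.005  0.0018 0.0033] ang [-0.04 -0.   -0.67] j [ -6.  36. -46. 105.  32.  53.  -7.] pos [0.4554 0.2548 0.2633] yaw 150.93 F [0.1 0.1 0.2] open 0.0401
```

View pics/k1w.png

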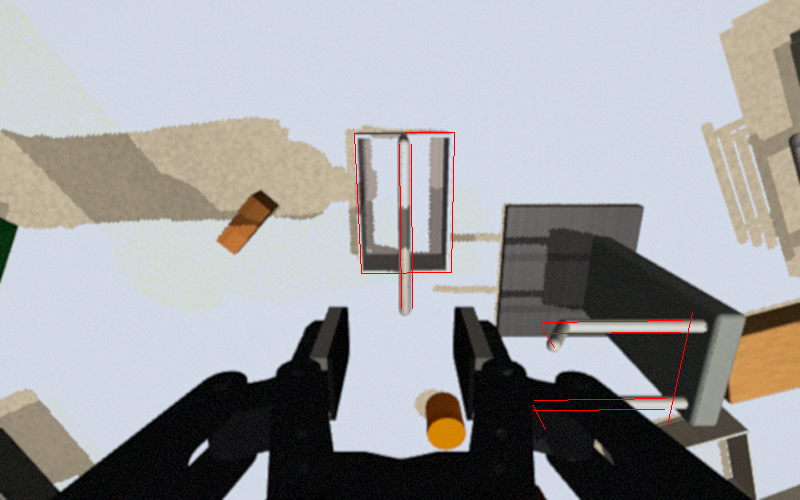

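View pics/k1s.png

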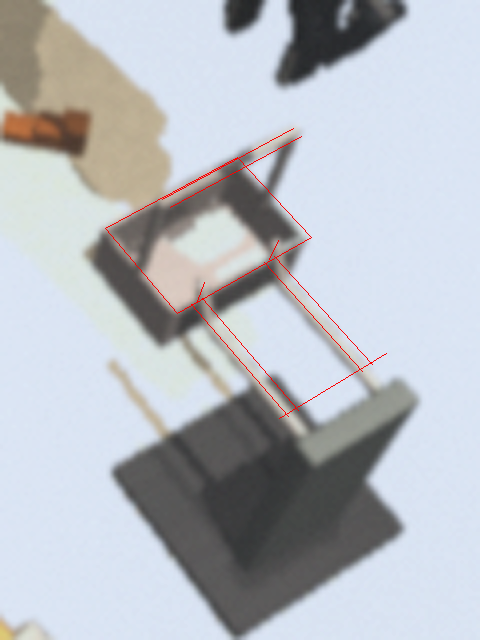

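View pics/k1t.png

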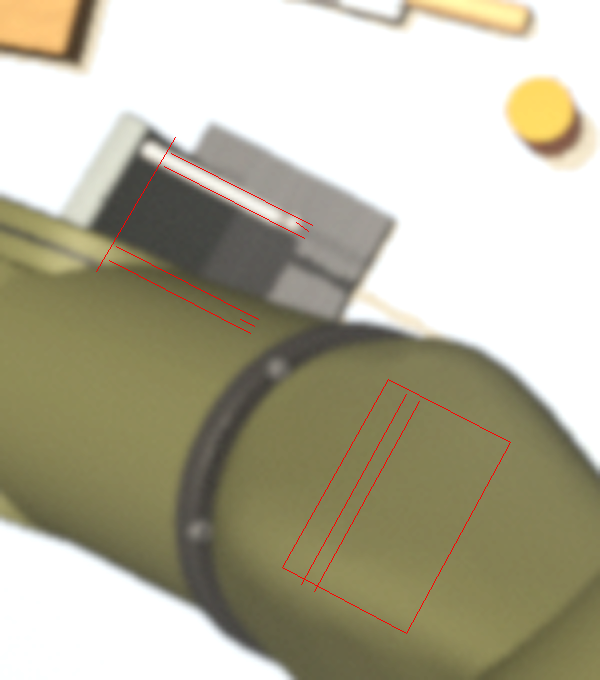

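Request:
jog_arm(
  xyz=[
    [0.005, 0.001, 0.04],
    [0.005, 0.001, 0.08],
    [0.005, 0.001, 0.11],
    [0.005, 0.001, 0.13],
    [0.005, 0.001, 0.138],
    [0.005, 0.001, 0.138],
    [0.005, 0.001, 0.138],
  ],
  angular=[
    [0, 0, -0.7],
    [0, 0, -0.7],
    [0, 0, -0.7],
    [0, 0, -0.7],
    [0, 0, -0.7],
    [0, 0, -0.7],
    [0, 0, -0.7],
  ],
  gripper=[0.04, 0.04, 0.04, 0.04, 0.04, 0.04, 0.04],
)

```text
t: 30.25
ee_pos: [0.452, 0.259, 0.1264]
ee_rot: [[-0.88, 0.474, 0.001], [0.474, 0.88, 0.001], [-0.001, 0.001, -1.0]]
ft_force: [1.1, -0.1, -0.1]
opening: 0.0401
```

```bash
python3 wk.py k2 .4519 .2587 -118.4 .13 .5778 .326 61.6; python3 go.py .4519 .2587 .125 151.6
```

```text
cams [ 0.3494 -0.021   1.2186] [1.1091 0.3217 0.9817]
t 30.4 xyz [ 0.0002 -0.0003  0.0016] ang [0.11 0.06 0.08] j [-13.  46. -36. 113.  46.  36. -19.] pos [0.4522 0.2588 0.1266] yaw 151.68 F [-0.4 -0.4  0. ] open 0.04
```

View pics/k2w.png

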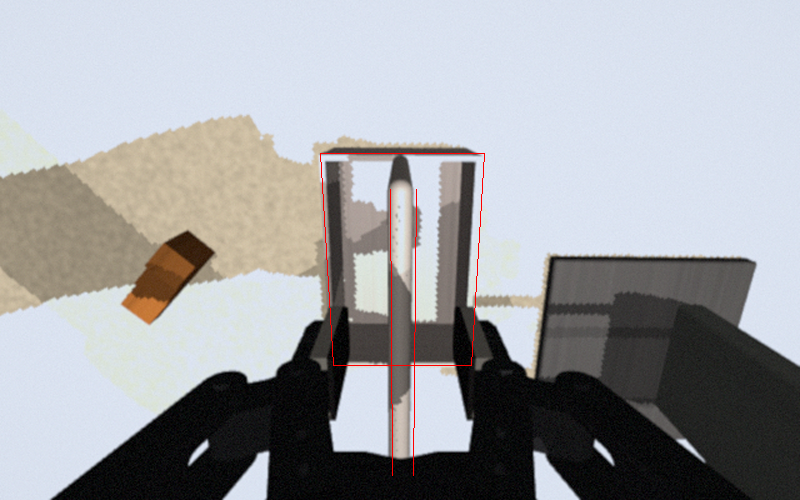

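Centred on the bar. Grip and lift.

Request:
jog_arm(
  xyz=[
    [0, 0, 0.001],
    [0, 0, 0.001],
    [0, 0, 0.001],
    [0, 0, 0.001],
    [0, 0, 0.001],
    [0, 0, -0.015],
    [0, 0, -0.04],
    [0, 0, -0.07],
    [0, 0, -0.095],
    [0, 0, -0.095],
  ],
  angular=[
    [0, 0, 0],
    [0, 0, 0],
    [0, 0, 0],
    [0, 0, 0],
    [0, 0, 0],
    [0, 0, 0],
    [0, 0, 0],
    [0, 0, 0],
    [0, 0, 0],
    [0, 0, 0],
  ],
  gripper=[0.002, 0.002, 0.002, 0.002, 0.002, 0.002, 0.002, 0.002, 0.002, 0.002],
  squeeze=70,
)

```text
t: 31.4
ee_pos: [0.4526, 0.2597, 0.223]
ee_rot: [[-0.88, 0.474, 0.004], [0.474, 0.88, 0.003], [-0.002, 0.005, -1.0]]
ft_force: [0.5, 0.6, -2.3]
opening: 0.0057
```

```bash
python3 go.py .5778 .326 .222 151.6;  python3 wk.py k3 .4519 .2587 -118.4 .225 .5778 .326 61.6
```

```text
t 31.4 xyz [-0.0788  0.1177  0.0017] ang [0.28 0.11 0.09] j [ -8.  39. -44. 108.  36.  48. -10.] pos [0.4526 0.2597 0.223 ] yaw 151.69 F [ 0.5  0.6 -2.3] open 0.0057
cams [ 0.3494 -0.021   1.2186] [1.1091 0.3217 0.9817]
```

View pics/k3w.png

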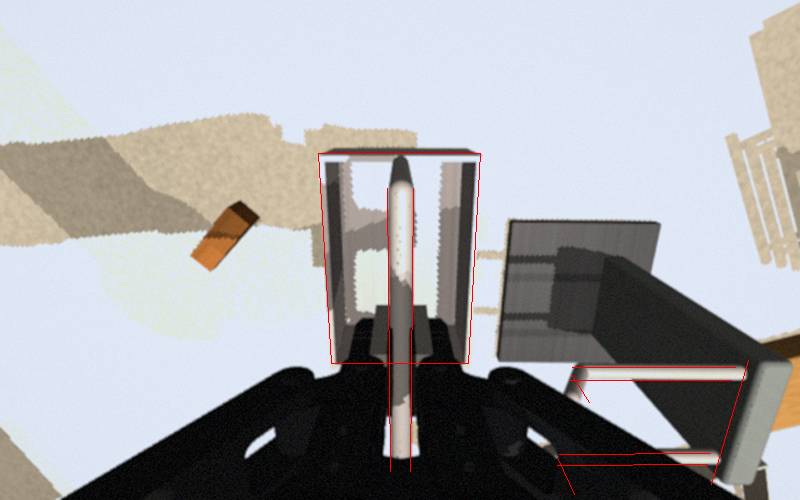

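View pics/k3s.png

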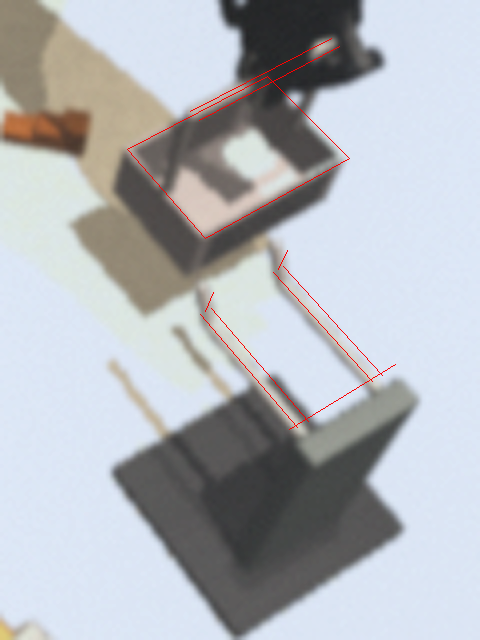

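Request:
jog_arm(
  xyz=[
    [-0.015, 0, 0.003],
    [-0.035, 0, 0.006],
    [-0.055, 0, 0.009],
    [-0.07, 0, 0.012],
    [-0.079, 0, 0.014],
    [-0.079, 0, 0.014],
    [-0.079, 0, 0.014],
    [-0.079, 0, 0.014],
  ],
  angular=[
    [0, 0, 0],
    [0, 0, 0],
    [0, 0, 0],
    [0, 0, 0],
    [0, 0, 0],
    [0, 0, 0],
    [0, 0, 0],
    [0, 0, 0],
  ],
  gripper=[0.002, 0.002, 0.002, 0.002, 0.002, 0.002, 0.002, 0.002],
)

```text
t: 32.35
ee_pos: [0.5202, 0.2219, 0.2067]
ee_rot: [[-0.881, 0.472, -0.0], [0.472, 0.881, 0.001], [0.001, 0.0, -1.0]]
ft_force: [0.3, 0.1, -2.3]
opening: 0.0056
```

```bash
python3 go.py .5778 .326 .209 151.6;  python3 wk.py k4 .5219 .2223 -118.4 .214 .5778 .326 61.6
```

```text
t 32.35 xyz [-0.0016  0.119  -0.0022] ang [ 0.02 -0.04  0.21] j [ -3.  43. -43. 102.  37.  51.  -2.] pos [0.5202 0.2219 0.2067] yaw 151.81 F [ 0.3  0.1 -2.3] open 0.0056
cams [ 0.3494 -0.021   1.2186] [1.1091 0.3217 0.9817]
```

View pics/k4w.png

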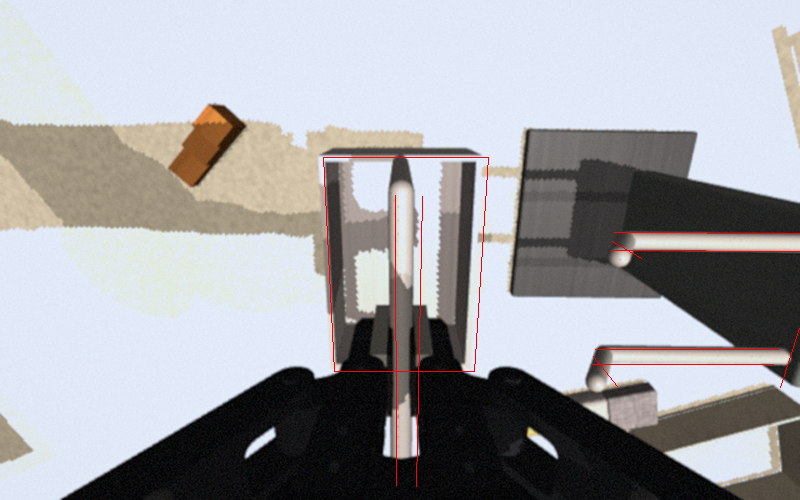

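View pics/k4s.png

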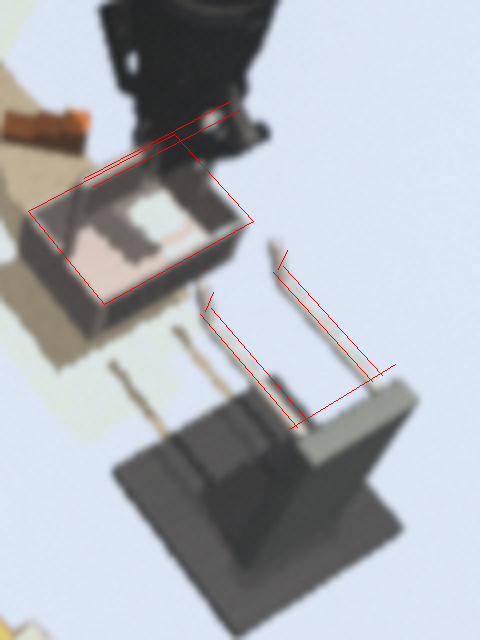

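Request:
jog_arm(
  xyz=[
    [-0.002, 0.01, -0.002],
    [-0.002, 0.025, -0.002],
    [-0.002, 0.045, -0.002],
    [-0.002, 0.065, -0.002],
    [-0.002, 0.085, -0.002],
    [-0.002, 0.1, -0.002],
    [-0.002, 0.112, -0.002],
    [-0.002, 0.112, -0.002],
    [-0.002, 0.112, -0.002],
  ],
  angular=[
    [0, 0, 0],
    [0, 0, 0],
    [0, 0, 0],
    [0, 0, 0],
    [0, 0, 0],
    [0, 0, 0],
    [0, 0, 0],
    [0, 0, 0],
    [0, 0, 0],
  ],
  gripper=[0.002, 0.002, 0.002, 0.002, 0.002, 0.002, 0.002, 0.002, 0.002],
)

```text
t: 33.4
ee_pos: [0.5757, 0.3188, 0.2084]
ee_rot: [[-0.881, 0.474, -0.0], [0.474, 0.881, -0.0], [0.0, -0.0, -1.0]]
ft_force: [0.4, 0.4, -1.9]
opening: 0.0057
```

```bash
python3 go.py .5778 .326 .168 151.6;  python3 wk.py k5 .5754 .3216 -118.4 .214 .5778 .326 61.6
```

```text
t 33.4 xyz [0.0015 0.0073 0.0404] ang [-0.03 -0.01  0.13] j [-12.  49. -42.  85.  36.  60.  -1.] pos [0.5757 0.3188 0.2084] yaw 151.73 F [ 0.4  0.4 -1.9] open 0.0057
cams [ 0.3494 -0.021   1.2186] [1.1091 0.3217 0.9817]
```

View pics/k5w.png

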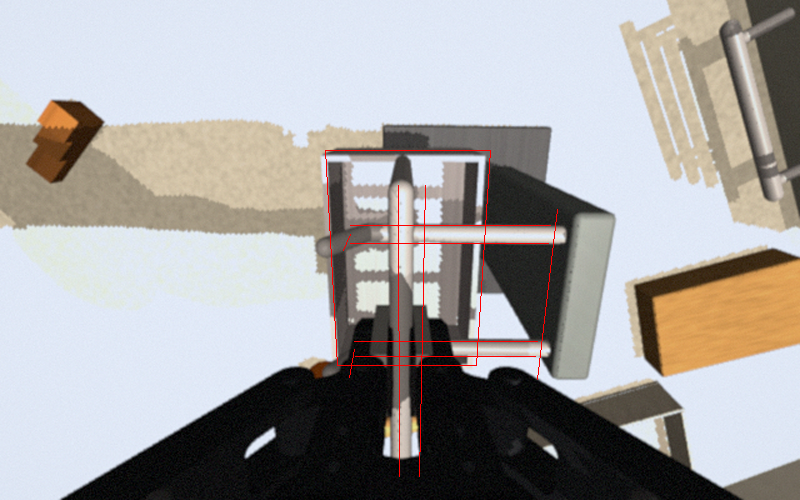

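View pics/k5s.png

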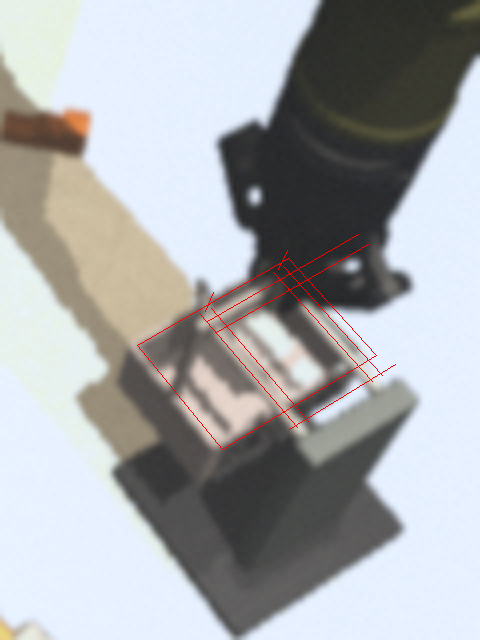

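Request:
jog_arm(
  xyz=[
    [0, 0.003, 0.006],
    [0, 0.005, 0.013],
    [0, 0.005, 0.02],
    [0, 0.005, 0.027],
    [0, 0.005, 0.033],
    [0, 0.005, 0.037],
    [0, 0.005, 0.037],
    [0, 0.005, 0.037],
  ],
  angular=[
    [0, 0, 0],
    [0, 0, 0],
    [0, 0, 0],
    [0, 0, 0],
    [0, 0, 0],
    [0, 0, 0],
    [0, 0, 0],
    [0, 0, 0],
  ],
  gripper=[0.002, 0.002, 0.002, 0.002, 0.002, 0.002, 0.002, 0.002],
)

```text
t: 34.35
ee_pos: [0.5784, 0.3231, 0.1716]
ee_rot: [[-0.881, 0.474, 0.0], [0.474, 0.881, 0.0], [-0.0, 0.0, -1.0]]
ft_force: [0.5, -0.4, -2.3]
opening: 0.0053
```

Request:
jog_arm(
  xyz=[
    [0, 0, 0.002],
    [0, 0, 0.002],
  ],
  angular=[
    [0, 0, 0],
    [0, 0, 0],
  ],
  gripper=[0.002, 0.002],
)

```text
t: 34.55
ee_pos: [0.5784, 0.323, 0.1696]
ee_rot: [[-0.881, 0.474, 0.0], [0.474, 0.881, -0.0], [-0.0, 0.0, -1.0]]
ft_force: [0.3, -1.0, -1.4]
opening: 0.0054
```

Request:
jog_arm(
  xyz=[
    [0, 0, 0.001],
    [0, 0, 0.002],
    [0, 0, 0.002],
  ],
  angular=[
    [0, 0, 0],
    [0, 0, 0],
    [0, 0, 0],
  ],
  gripper=[0.002, 0.002, 0.002],
)

```text
t: 34.85
ee_pos: [0.5784, 0.3231, 0.1679]
ee_rot: [[-0.881, 0.474, 0.0], [0.474, 0.881, 0.0], [-0.0, 0.0, -1.0]]
ft_force: [0.1, -0.7, 0.8]
opening: 0.0061
```

```bash
 python3 wk.py k6 .5784 .323 -118.4 .173 .5778 .326 61.6
```

```text
cams [ 0.3494 -0.021   1.2186] [1.1091 0.3217 0.9817]
```

View pics/k6w.png

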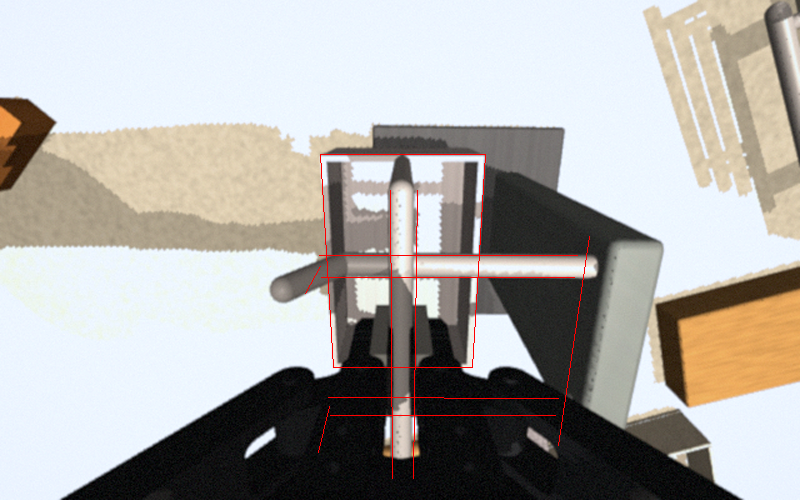

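Request:
jog_arm(
  xyz=[
    [0, 0, 0],
    [0, 0, 0],
    [0, 0, 0],
    [0, 0, 0],
    [0, 0, -0.01],
    [0, 0, -0.03],
    [0, 0, -0.06],
    [0, 0, -0.1],
    [0, 0, -0.13],
    [0, 0, -0.13],
  ],
  angular=[
    [0, 0, 0],
    [0, 0, 0],
    [0, 0, 0],
    [0, 0, 0],
    [0, 0, 0],
    [0, 0, 0],
    [0, 0, 0],
    [0, 0, 0],
    [0, 0, 0],
    [0, 0, 0],
  ],
  gripper=[0.012, 0.02, 0.03, 0.03, 0.03, 0.03, 0.03, 0.03, 0.03, 0.03],
  squeeze=30,
)

```text
t: 36.0
ee_pos: [0.5797, 0.3255, 0.3037]
ee_rot: [[-0.88, 0.474, 0.008], [0.474, 0.88, 0.007], [-0.003, 0.01, -1.0]]
ft_force: [0.9, 0.6, 0.1]
opening: 0.03
```

```bash
 python3 wk.py k7 .5784 .323 -118.4 .173 .5778 .326 61.6
```

```text
cams [ 0.3494 -0.021   1.2186] [1.1091 0.3217 0.9817]
```

View pics/k7w.png

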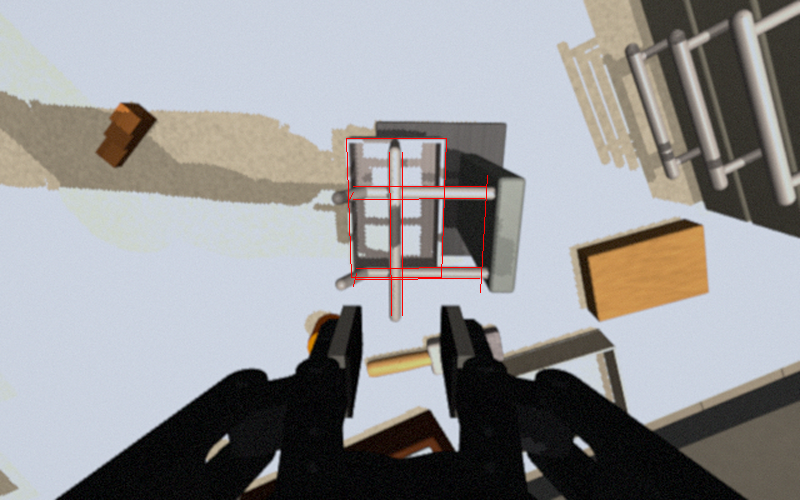

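View pics/k7s.png

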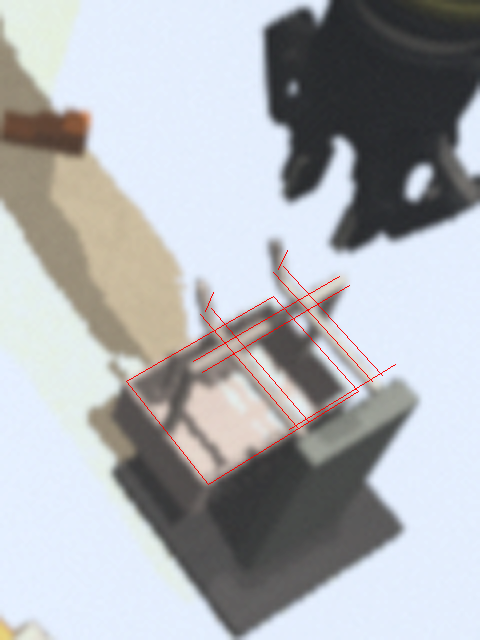

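Request:
jog_arm(
  xyz=[
    [0, 0, -0.03],
    [0, 0, -0.06],
    [0, 0, -0.06],
    [0, 0, -0.06],
    [0, 0, -0.06],
  ],
  angular=[
    [0, 0, 0],
    [0, 0, 0],
    [0, 0, 0],
    [0, 0, 0],
    [0, 0, 0],
  ],
  gripper=[0.03, 0.03, 0.03, 0.03, 0.03],
)

```text
t: 36.65
ee_pos: [0.5779, 0.3222, 0.3556]
ee_rot: [[-0.881, 0.474, -0.002], [0.474, 0.881, -0.003], [0.001, -0.003, -1.0]]
ft_force: [-0.3, -0.3, -0.6]
opening: 0.0302
```

```bash
 python3 - <<'E'
from h import *
from fit import rot
for c,b in (("top",(380,90,540,310,2.6)),("scene",(150,70,330,220,4))):
    s=imaging.snapshot(c)
    # tray hung model: rail centre, lip x=-.003, y=.003, lean th
    th=.1; R=rot(np.radians(-95))@np.array([[np.cos(th),0,-np.sin(th)],[0,1,0],[np.sin(th),0,np.cos(th)]])
    P=[((.09,-.06,.095),(.09,.06,.095)),((-.09,-.06,.04),(-.09,.06,.04)),((-.09,.06,.04),(.086,.06,.04)),((-.09,-.06,.04),(.086,-.06,.04)),((.108,-.04,.095),(.108,.04,.095))]
    o=rot(np.radians(-95))@np.array([-.003,.003,0])+[.4898,-.389,.165]
    crop(s,"f"+c,*b,lines=[tuple(pr(s,(np.array(q)-[.097,0,.091])@R.T+o)) for q in P])
    crop(s,"g"+c,*b)
t=imaging.snapshot("top"); crop(t,"fall",0,30,640,400,1.25)
print(sensors.sense()["ft_force"],sensors.sense()["t"])
a=cv2.imread("pics/ftop.png");b=cv2.imread("pics/gtop.png");cv2.imwrite("pics/fg.png",np.hstack([a,b])[:600,:800])
E
```

```text
cams [ 0.3494 -0.021   1.2186] [1.1091 0.3217 0.9817]
[ 0.1     0.0163 -0.3305] 36.8
```

View pics/fg.png

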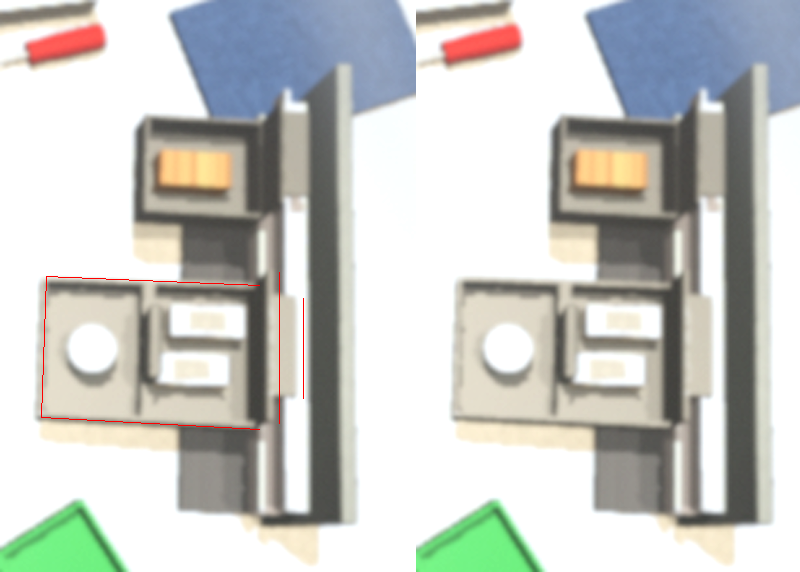

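View pics/fscene.png

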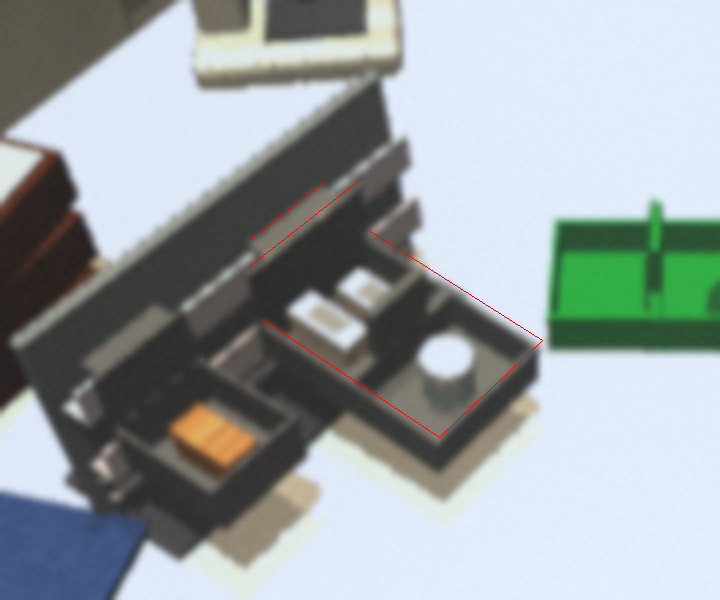

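View pics/fall.png

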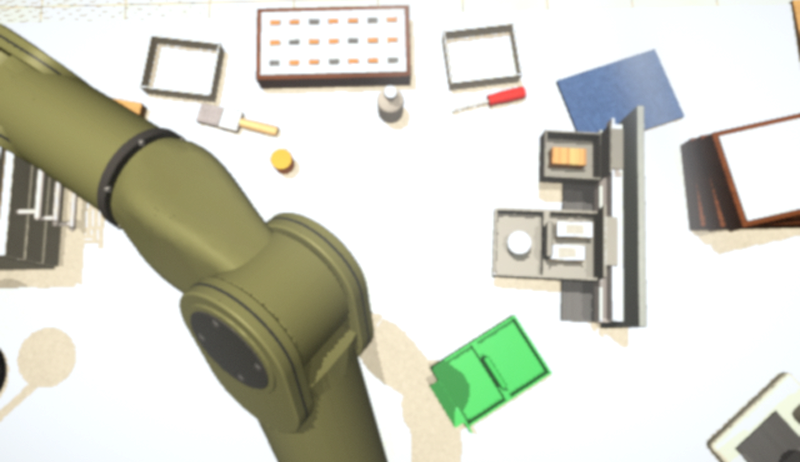

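```bash
 python3 - <<'E'
from h import *
print(job_done())
E
```

```text
the job is handed in; nothing more can be done
None
```

I put both specimen boxes in the tray's back compartment and the one jar in its front compartment. I then hung the loaded tray on the rail and the basket on the double hook, and handed the job in at about 37 s of the 210 s allowed. No third box or second jar showed in any picture.

**Tray:** In the last top and scene pictures it hangs near the middle of the free stretch. Both boxes and the jar are still in their compartments. The wrist force fell to about zero when I let go.

**Box shift:** One box slid about 10 mm toward the back wall while the tray was still on the bench, but it stayed well inside its compartment.

**Basket:** Its bar lies across both prongs, centred along the bar to within a few millimetres. It sits slightly toward the prong ends, about 2 mm off the estimated seat.

**Bottle and block:** The arm never touched either of them. The bottle looks unmoved in the final top picture. The arm hid the block there, but it was in view and untouched in the wrist pictures a few seconds earlier.

**Checks that disagreed:**
- **Lip on the rail:** The top camera puts the lip about 6 mm further out from the panel than my model. It also placed the rail about 4 mm nearer the robot side than the wrist camera did. Together these fit the lip resting against the rear of the blade, about 5 mm off centre against the 12 mm allowed.
- **Lean:** I did not measure it; the scene picture roughly matches 0.1 rad.
- **Hook:** My first estimate of the hook was about 8 mm off along the prongs, and I corrected it before hanging the basket.

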